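Draw a cover plate out of the rack with the pull hook and clamp it in the fixture

TASK

Use the pull hook to drag the cover plate with the big round bore forward on its deck out of the low parts rack, until about a third of it overhangs the deck's front edge, then lay the hook down on the table. Take the plate by its overhanging end, lay it flat between the side rails of the fixture with its rear end up to the rear stop, and swing the clamp down onto it. Never drop the plate, and leave the blank plate and the other things on the table where they are.

Things in the scene. Friction and masses are not known exactly. Their poses are not given: they have to be found in the camera images.
- hook_grip (a point): Pull hook, lying prong down; centre of its wooden handle, 76 x 20 x 28 mm (x, y, z), 14 mm above the underside. An 8 mm steel rod runs to +x, its axis 4 mm above this point, and ends in a prong turned straight down: prong axis 165 mm ahead (+x), 8 mm thick, tip level with the handle's underside. 207 mm long, 0.1 kg; stands by itself on handle and prong tip.
- cover_plate_centre (a point): Aluminium plate with a bore, 160 x 54 x 8 mm (x, y, z), 0.17 kg, flat in one of the rack's two pigeonholes (either); its centre, half-way up. The round through bore, 36 mm in diameter, is centred 28 mm from here towards -x, the end facing the robot, so 52 mm behind that front end.
- blank_plate_centre (a point): Blank plate of the same outline (160 x 54 x 8 mm) without a bore, in the other pigeonhole; its centre. To be left alone.
- rack: Fixed grey sheet-steel rack, 258 mm wide, 166 mm high. Origin: at table level below the middle of the deck's front edge; +x leads in, z up. Flat deck, top at z = 60 mm, from x = 0 (no lip) to 234 mm. Top shelf, side walls and divider (4 mm, at y = 0) begin at x = 50 mm. Pigeonholes 121 mm wide, centred at y = +-63 mm, 90 mm clear height at the shelf's front lip. Free space in front of the edge.
- fixture: Fixed clamping fixture. Origin: at table level under the middle of its bed; +x points to its rear stop, z up. Bed top at z = 50 mm, 50 mm wide, x = -47.5 to 47.5 mm. Side rails at x = -24 to 40 mm, inner faces y = +-30 mm, flared, 66 mm high. Stop face at x = 48.5 mm, 60 mm high. A plate laid home has its centre at x = -33, y = 0, z = 54 mm; its front 64 mm overhang the bed, free all round.
- clamp_arm (a joint): Clamp arm's angle, rad: 0 = shut, level, foot on an 8 mm plate; about 1.8 = open, leaning back past upright. Hinge along the fixture's y at its x = 69, z = 92 mm; shut, the arm points to its -x. Slightly stiff: open, it stays where left and must be pushed over from behind (under 0.5 N at the knob); below about 1 rad it sinks shut by its weight. With no plate it goes to -0.06.
- clamp_knob (a point): Centre of the black ball knob, 24 mm in diameter, at the free end of the clamp arm, 88 mm from its hinge.
- digital_micrometer: Micrometer, 205 mm long, 29 mm high, lying on the table; leave alone. Origin under its middle.
- calculator: Pocket calculator, 118 x 74 x 13 mm; leave alone. Origin under its middle.
- spur_gear: Steel spur gear, 49 mm across, 18 mm high; leave alone. Origin under its middle.
- gel_pen: Pen, 154 mm long, 12 mm high; leave alone. Origin under its middle.
Not all that is in view belongs to the job. What is shaped like the part that bears cover_plate_centre but pink is not meant.

How it is judged:
By the outcome, as a careful person would: the job done as asked, in the order asked, and still so for the second after the job is handed in, with the robot touching nothing.
It also fails if it takes over 67 s, if anything falls off the work surface, if the arm or the gripper's body presses on something with over 40 N, if the wrist force passes 120 N, or if a joint passes its speed limit or range.

ROBOT

A 6-joint arm with a two-finger parallel gripper is mounted at the origin on a cart in front of the work surface, level with it; the furniture and walls round the work are solid. World frame = base frame: x ahead of the robot, y to its left, z up, the work surface at z = 0. Lengths are in m, angles in rad, forces in N, time in s.
With the tool pointing down it reaches from about 0.3 to 0.875 m from the base axis. Payload 6.4 kg.
Tool frame: the origin (TCP) lies between the finger pads; the fingertips stand 8 mm ahead of it and the grasp point (between the pads) lies 11 mm behind it; z points along the fingers, y is the direction in which the jaws open and shut (so a half turn about z gives the same grasp; the last joint's range is limited). The gripper opens to 88 mm and grips with 3 to 60 N. Pads are 18 mm wide; open, the fingers measure 123 mm over their backs; the gripper's body (75 mm by 187 mm) begins 45 mm behind the grasp point.
Start: joints at [1.035, 0.181, 1.607, -0, 1.354, -0.206], TCP at [0.186, 0.544, 0.247] pointing down, gripper open.
Joint ranges: [-2.99, 2.99], [-0.89, 2.07], [0.3, 2.58], [-1.14, 4.28], [0, 2.63], [-3.12, 3.12]. Speed limits (rad/s): [2.57, 2.57, 3.01, 3.14, 3.14, 3.14].

INTERFACE

Orientations are given as a 3x3 rotation matrix whose columns are the frame's x, y, z axes.
In Python, from workcell import bot gives the robot as it stands.
- The arm moves only by the tool move_arm, never from a script. Its argument "deltas" is text: rows parted by semicolons, each of 7 numbers parted by spaces: the opening, from 0 (shut) to 1 (fully open), then the shift along the world's x, y, z in mm, then the turn, a rotation vector about the world's x, y, z in degrees. A call has exactly 5 rows; each row shifts and turns the pose as measured when the row begins; what a row does not reach is not made up. A row lasts 1/8 s, in which the tool goes at most 62.5 mm and 10.7 degrees, less where a joint would pass 70% of its speed; a pose out of reach is approached as far as the arm can. A call with a gripper value outside its range is refused whole. The fingers move at their own pace and stop on an object; the grip force is fixed at half the most. Time passes only in rows, so rows that do not move let the fingers close, or fill a call up. It gives the time, the measured TCP pose, the force and the opening at its end, in the units of the state.
- bot.observe(): the state, without advancing time (a new reading comes with each control period).
- bot.get_image(name): name is "side" or "top" or "wrist"; returns the picture (384x512x3 uint8, red, green, blue); there is no depth.
- bot.camera_model(name): a dict with "camera_matrix" (3x3 intrinsics, pixels), "k1" (the pictures are not rectified: a ray, as slopes to the right and down, at radius r is drawn at 1 + k1 r^2 times it, then the intrinsics apply), "cam_to_world" (4x4, takes a point from camera to world coordinates); the wrist camera has in their place "tool_from_camera" (4x4, takes a point from camera to tool coordinates, whose origin is the TCP and whose axes are the flange's). Camera axes: x right, y up, looking along -z (the intrinsics and any distortion apply to the point x, -y, -z); pixel columns grow to the right and rows downward; lengths in m; the calibration is good to about 2 mm. A picture is of the moment at which its call begins: read the wrist's pose just before it. camera_model takes no time and is no camera call.
- bot.close_job(): hands the job in, once; it reports no verdict.
Trained networks look in the newest picture that a camera, given by its name, has taken for a name from the list of things; names that differ only in an ending like _2 or _b are one class to them, and where a whole thing is asked for, a point or a joint stands for the part that bears it (a point fixed in the world has none). Each returns a list of dicts, best first, with "p" (0 to 1); they miss things now and then, are a little off and sometimes report something else, mostly with a low value. They report only what shows in the picture. A call takes as long as a camera call. They do not tell look-alikes from the thing itself.
- bot.silhouettes(target, camera): "pixels" (384x512 bool, what is visible of it) and "extent" ([left, top, right, bottom] in pixels, round what is visible of it).
- bot.pinpoint(target, camera): "point" ([column, row] in pixels: a listed point, or the origin of a listed thing).
The state is a dict: "t": time; "joints": joint angles; "joint_velocities": joint speeds; "joint_efforts": joint torques, N m; "ee_pos": TCP position; "orientation": TCP orientation; "ft_force": force on the tool from outside, world axes, zero at the start; "moment": the same for the moment, N m; "width": opening from 0.0 (shut) to 1.0 (fully open).
Only numpy, scipy, OpenCV 4.12 (cv2) and the standard library are available. Lean on these libraries where they do the work, as an engineer would, in place of code of your own. Each camera call takes 0.05 s, during which the arm holds its last target.

## Working session

There is one attempt and no reset: what is moved stays moved. The work goes in short steps, Python scripts to look and compute and a tool call to move; the robot and the scene stay as the last step left them, time stands still between calls to the robot, and variables do not carry over. Pictures are saved under pics/ and viewed, and the job is handed in when it is done.

Besides the shell and the picture viewer there is one more tool, called after "Emit:" by a JSON object that holds its "name" and its "arguments", one argument or row to a line. move_arm: Moves the arm, as the interface text tells. Its arguments: {"type":"object","properties":{"deltas":{"type":"string"}},"required":["deltas"]}

```bash
mkdir -p pics; ls; cat > h.py <<'E'
import numpy as np, cv2
from workcell import bot
def save(name,f):
    im=bot.get_image(name); cv2.imwrite('pics/'+f,im[:,:,::-1]); return im
E
python3 - <<'E'
from h import *
s=bot.observe(); print(s)
for n in ['side','top']:
    save(n,n+'0.png'); m=bot.camera_model(n); print(n,m)
print(bot.camera_model('wrist'))
E
```

```text
pics
{'t': 0.0, 'joints': array([ 1.03472128e+00,  1.81512983e-01,  1.60797463e+00, -2.03329488e-05,
        1.35377018e+00, -2.06299063e-01]), 'joint_velocities': array([ 2.43931884e-03,  7.50368466e-04,  7.96758949e-04, -1.51149932e-04,
       -5.83204869e-04,  4.64038400e-05]), 'joint_efforts': array([-1.22721431e-03, -4.33851922e+01, -3.41854727e+01,  6.99419877e-02,
        3.84074100e-02, -1.15435846e-04]), 'ee_pos': array([0.18593055, 0.54358048, 0.24584202]), 'orientation': array([[-9.46116200e-01,  3.23826251e-01, -8.33427025e-04],
       [ 3.23827163e-01,  9.46115157e-01, -1.44169836e-03],
       [ 3.21658165e-04, -1.63390048e-03, -9.99998613e-01]]), 'ft_force': array([-0.17229012,  0.74681862,  0.15248589]), 'moment': array([-0.00389292,  0.01579582, -0.0092983 ]), 'width': 1.0004942233110765}
side {'camera_matrix': array([[451.02821785,   0.        , 257.80238231],
       [  0.        , 451.02821785, 193.75942771],
       [  0.        ,   0.        ,   1.        ]]), 'k1': -0.09635545419553306, 'cam_to_world': array([[ 9.20151096e-01,  2.35121823e-01, -3.13112901e-01,
   
[... 707 characters left out ...]
e-01,  9.79201300e-01,
         1.52964637e+00],
       [ 0.00000000e+00,  0.00000000e+00,  0.00000000e+00,
         1.00000000e+00]])}
{'camera_matrix': array([[293.32532114,   0.        , 252.84993691],
       [  0.        , 293.32532114, 188.60615416],
       [  0.        ,   0.        ,   1.        ]]), 'k1': -0.0033487594289022876, 'tool_from_camera': array([[ 1.01115973e-03,  9.52540491e-01,  3.04410235e-01,
         7.95830839e-02],
       [ 9.99999275e-01, -1.16202035e-03,  3.14419259e-04,
         8.11883183e-04],
       [ 6.53227963e-04,  3.04409696e-01, -9.52540976e-01,
        -1.37746542e-01],
       [ 0.00000000e+00,  0.00000000e+00,  0.00000000e+00,
         1.00000000e+00]])}
```

View pics/side0.png

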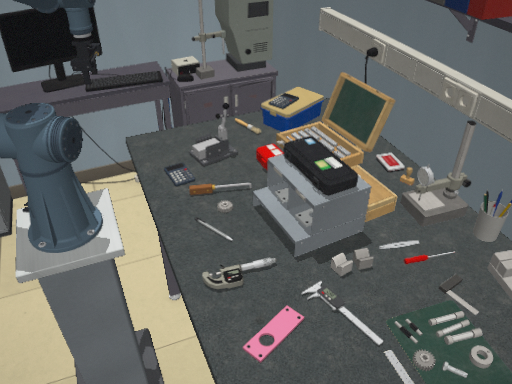

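View pics/top0.png

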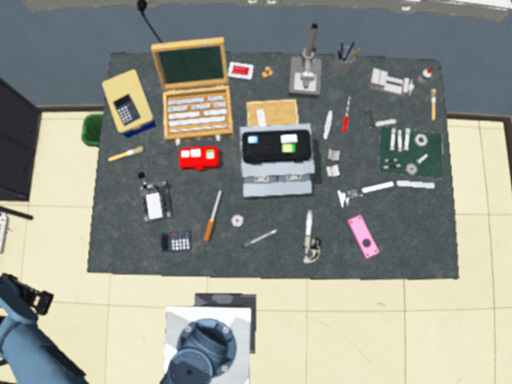

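The top view shows the rack at (277,165), the hook at (213,215), the fixture at (153,200) and a pink decoy at (363,237). The side view shows the hook at (220,188) and the fixture at (213,145). Next I'll run the networks.

```bash
cat >> h.py <<'E'
from scipy.optimize import least_squares
def cam(n):
    m=bot.camera_model(n)
    if n=='wrist':
        s=bot.observe(); T=np.eye(4); T[:3,:3]=s['orientation']; T[:3,3]=s['ee_pos']
        return m['camera_matrix'],m['k1'],T@m['tool_from_camera']
    return m['camera_matrix'],m['k1'],m['cam_to_world']
def ray(c,p):
    K,k,T=c
    d=np.array([k,0,0,0,0.])
    u=cv2.undistortPoints(np.array([[p]],float),K,d)[0,0]
    return T[:3,3],T[:3,:3]@np.array([u[0],-u[1],-1])
def onz(c,p,z):
    o,d=ray(c,p); return o+d*(z-o[2])/d[2]
def proj(c,X):
    K,k,T=c
    q=T[:3,:3].T@(np.asarray(X,float)-T[:3,3]); x,y=q[0]/-q[2],-q[1]/-q[2]
    f=1+k*(x*x+y*y); return np.array([K[0,0]*x*f+K[0,2],K[1,1]*y*f+K[1,2]])
def tri(obs):
    A=np.zeros((3,3));b=np.zeros(3)
    for c,p in obs:
        o,d=ray(c,p); d=d/np.linalg.norm(d); P=np.eye(3)-np.outer(d,d); A+=P;b+=P@o
    X=np.linalg.solve(A,b); return X,[np.linalg.norm(proj(c,X)-p) for c,p in obs]
E
python3 - <<'E'
from h import *
C={n:cam(n) for n in ['top','side']}
import pickle
for n in ['hook_grip','cover_plate_centre','blank_plate_centre','rack','fixture','clamp_knob','digital_micrometer','calculator','spur_gear','gel_pen']:
    obs=[]
    for c in C:
        r=bot.pinpoint(n,c)
        print(n,c,[(np.round(q['point'],1),round(q['p'],2)) for q in r[:3]])
        if r: obs.append((C[c],r[0]['point']))
    if len(obs)==2:print('   ',tri(obs))
    elif obs: print('  z0',onz(*obs[0],0))
print(bot.observe()['t'])
E
```

```text
hook_grip top [(array([210.3, 232.9]), 0.72)]
hook_grip side [(array([198.4, 189.1]), 0.78), (array([238.3, 277.9]), 0.55)]
    (array([ 0.42785223, -0.00080799,  0.02011146]), [np.float64(0.03787022029542996), np.float64(0.04414522440537527)])
cover_plate_centre top [(array([363.6, 238.2]), 0.76)]
cover_plate_centre side [(array([272.9, 333.5]), 0.89), (array([322.8, 211.1]), 0.75)]
    (array([ 0.42280146, -0.59210539,  0.00234132]), [np.float64(0.749568662345813), np.float64(1.238937142074155)])
blank_plate_centre top []
blank_plate_centre side []
rack top [(array([277.2, 195.9]), 0.89)]
rack side [(array([270.9, 227.3]), 0.92)]
    (array([ 0.57649864, -0.25328926,  0.0085687 ]), [np.float64(0.6316483635981451), np.float64(0.827297093453155)])
fixture top [(array([156.5, 205.7]), 0.85)]
fixture side [(array([204.2, 157.5]), 0.87)]
    (array([ 0.5251062 ,  0.22315977, -0.01090354]), [np.float64(2.0996593803431254), np.float64(2.2222885467747875)])
clamp_knob top [(array([139.5, 173.7]), 0.51)]
clamp_knob side [(array([223.1, 105.3]), 0.64)]
    (array([0.61105211, 0.24309192, 0.1
[... 273 characters left out ...]
np.float64(0.9781461930946423)])
calculator top [(array([176. , 242.6]), 0.63)]
calculator side [(array([176. , 176.2]), 0.94)]
    (array([ 0.38743297,  0.13387858, -0.00327493]), [np.float64(0.4746269845305386), np.float64(0.5259100193663437)])
spur_gear top [(array([236.6, 221. ]), 0.59), (array([280.6, 197.7]), 0.41)]
spur_gear side [(array([226.7, 209.8]), 0.54)]
    (array([ 0.48469361, -0.09862546, -0.01302066]), [np.float64(1.1872551832611302), np.float64(1.4534873389505956)])
gel_pen top [(array([258.7, 239.1]), 0.67)]
gel_pen side [(array([216.2, 232.3]), 0.71)]
    (array([ 0.41753155, -0.18653669, -0.01342743]), [np.float64(1.6247082365394834), np.float64(2.096541516392197)])
1.1
```

```bash
python3 - <<'E'
from h import *
a=cv2.imread('pics/side0.png')[80:320,130:430]; b=cv2.imread('pics/top0.png')[120:270,100:400]
cv2.imwrite('pics/s0z.png',cv2.resize(a,None,fx=2.5,fy=2.5,interpolation=cv2.INTER_CUBIC))
cv2.imwrite('pics/t0z.png',cv2.resize(b,None,fx=2.6,fy=2.6,interpolation=cv2.INTER_CUBIC))
E
```

```text
(no output)
```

View pics/s0z.png

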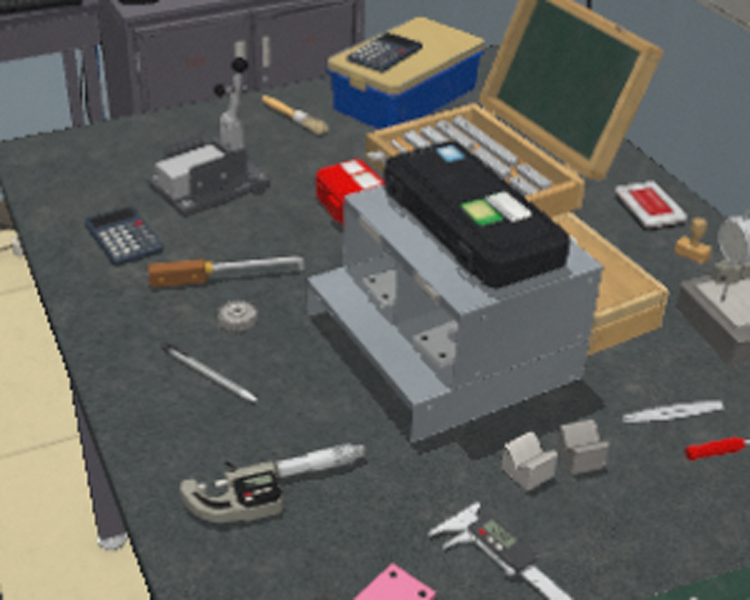

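View pics/t0z.png

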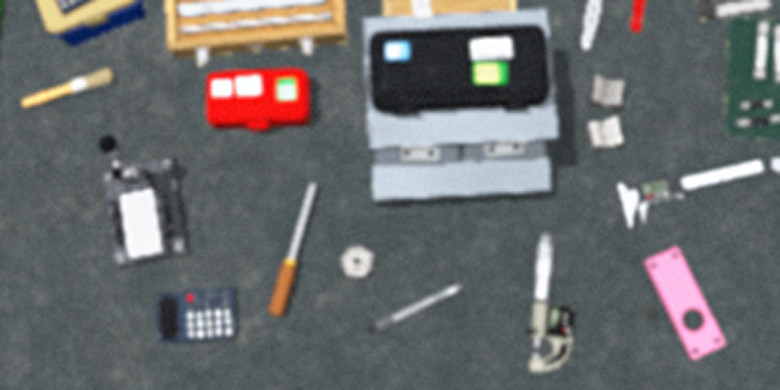

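```bash
python3 - <<'E'
from h import *
c=cam('top')
a=onz(c,(210,230.5),.02);b=onz(c,(220,191),.018);print(a,b,np.degrees(np.arctan2(*(b-a)[[1,0]])),np.linalg.norm(b-a))
for n,p in [('L',(243.5,197)),('R',(312,193.5))]: print(n,onz(c,p,.06))
E
```

```text
[0.43686039 0.00075793 0.02      ] [ 0.59181628 -0.03125296  0.018     ] -11.6720144524066 0.15824039578576385
L [ 0.56158725 -0.12490455  0.06      ]
R [ 0.58039209 -0.38302963  0.06      ]
```

Emit:
{"name": "move_arm", "arguments": {
  "deltas": "1 25 -54 5 0 0 0; 1 25 -54 5 0 0 0; 1 25 -54 5 0 0 0; 1 25 -54 5 0 0 0; 1 25 -54 5 0 0 0"
}}

```text
t: 1.72
ee_pos: [0.312, 0.2693, 0.2718]
orientation: [[-0.949, 0.316, 0.002], [0.316, 0.949, 0.0], [-0.002, 0.001, -1.0]]
ft_force: [0.5, -1.0, 0.1]
width: 1.002
```

Emit:
{"name": "move_arm", "arguments": {
  "deltas": "1 25 -54 5 0 0 0; 1 25 -54 5 0 0 0; 1 25 -54 5 0 0 0; 1 25 -54 5 0 0 0; 1 25 -54 5 0 0 0"
}}

```text
t: 2.35
ee_pos: [0.4396, -0.0101, 0.2998]
orientation: [[-0.949, 0.316, 0.009], [0.316, 0.949, 0.001], [-0.009, 0.004, -1.0]]
ft_force: [-0.1, -0.4, 0.6]
width: 1.002
```

```bash
python3 - <<'E'
from h import *
s=bot.observe(); print(s['t'],s['ee_pos'],s['orientation'].round(3))
save('wrist','w1.png'); c=cam('wrist')
for n,z in [('hook_grip',.014),('rack',0),('calculator',0),('spur_gear',0),('fixture',0)]:
    for q in bot.pinpoint(n,'wrist')[:2]: print(n,np.round(q['point'],1),round(q['p'],2),onz(c,q['point'],z).round(4))
E
```

```text
2.35 [ 0.4396412  -0.01014578  0.29980051] [[-0.949  0.316  0.009]
 [ 0.316  0.949  0.001]
 [-0.009  0.004 -1.   ]]
hook_grip [263.2 142. ] 0.63 [0.4366 0.0019 0.014 ]
calculator [339.2  86.3] 0.6 [0.3983 0.1273 0.    ]
spur_gear [205.7 189.9] 0.62 [ 0.4819 -0.1075  0.    ]
fixture [412.8 158.6] 0.75 [0.5354 0.2094 0.    ]
fixture [199.7 342.3] 0.24 [ 0.7639 -0.2309  0.    ]
```

View pics/w1.png

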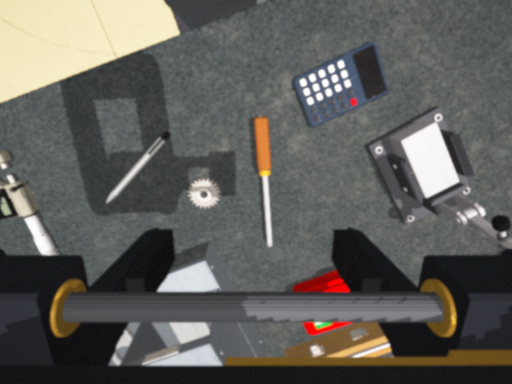

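The wrist view shows the hook handle from (261,117) to (264,174), with the rod end at (269,243). The gear, pen and calculator are clear of it.

```bash
python3 - <<'E'
from h import *
c=cam('wrist')
f=onz(c,(264,174),.022);b=onz(c,(261,118),.026);t=onz(c,(269,244),.02)
print(b,f,t,np.degrees(np.arctan2(*(t-b)[[1,0]])),np.linalg.norm(t-b))
m=bot.silhouettes('hook_grip','wrist')[0]; print(m['extent'],m['p'])
v,u=np.nonzero(m['pixels']); P=np.array([onz(c,(x,y),.018)[:2] for x,y in zip(u,v)])
mu=P.mean(0);w,V=np.linalg.eigh(np.cov((P-mu).T)); d=V[:,1]*np.sign(V[0,1]); s=(P-mu)@d
print(mu,d,np.degrees(np.arctan2(d[1],d[0])),mu+d*s.min(),mu+d*s.max(),np.ptp(s))
E
```

```text
[0.39717433 0.01992007 0.026     ] [ 4.74928191e-01 -3.05293266e-04  2.20000000e-02] [ 0.58787544 -0.02772501  0.02      ] -14.0277040156168 0.19665443724850876
[254.8, 116.6, 273.5, 247.2] 0.57
[0.46405347 0.0025621 ] [ 0.9713503  -0.23765224] -13.748015205180042 [0.39452851 0.0195722 ] [ 0.59081441 -0.02845145] 0.2020752909113508
```

```bash
cat >> h.py <<'E'
import json
def save(name,f):
    c=cam(name)
    im=bot.get_image(name); cv2.imwrite('pics/'+f,im[:,:,::-1])
    json.dump([np.asarray(x).tolist() for x in c],open('pics/'+f+'.json','w')); return im
def lc(f):
    a=json.load(open('pics/'+f+'.json')); return np.array(a[0]),a[1],np.array(a[2])
E
python3 - <<'E'
from h import *
s=bot.observe();print(s['t'],s['ee_pos'],s['joint_velocities'].round(3))
save('wrist','w2.png'); c=lc('w2.png')
for n,z in [('hook_grip',.014),('fixture',0),('spur_gear',0),('calculator',0)]:
    for q in bot.pinpoint(n,'wrist')[:2]: print(n,np.round(q['point'],1),round(q['p'],2),onz(c,q['point'],z).round(4))
m=bot.silhouettes('hook_grip','wrist')[0]; print(m['extent'],m['p'])
v,u=np.nonzero(m['pixels']); P=np.array([onz(c,(x,y),.020)[:2] for x,y in zip(u,v)])
mu=P.mean(0);w,V=np.linalg.eigh(np.cov((P-mu).T)); d=V[:,1]*np.sign(V[0,1]); s=(P-mu)@d
print(mu,d,np.degrees(np.arctan2(d[1],d[0])),mu+d*s.min(),mu+d*s.max(),np.ptp(s))
im=cv2.imread('pics/w2.png'); im[m['pixels']]=(im[m['pixels']]*.5+[127,127,0]).astype('uint8'); cv2.imwrite('pics/w2m.png',im)
E
```

```text
2.7 [ 0.43854056 -0.00682263  0.29897444] [ 0.013 -0.003  0.    -0.003 -0.003 -0.003]
hook_grip [260.3 145.3] 0.8 [0.4346 0.0075 0.014 ]
fixture [410.4 161.9] 0.7 [0.5327 0.2166 0.    ]
spur_gear [202.8 192.6] 0.87 [ 0.4797 -0.1014  0.    ]
calculator [340.9  87.6] 0.94 [0.3948 0.1399 0.    ]
[253.6, 118.1, 270.0, 246.7] 0.72
[ 0.46624427 -0.00080254] [ 0.97131239 -0.23780715] -13.757152724489634 [0.39611441 0.01636741] [ 0.59233259 -0.03167283] 0.20201345941016755
```

View pics/w2m.png

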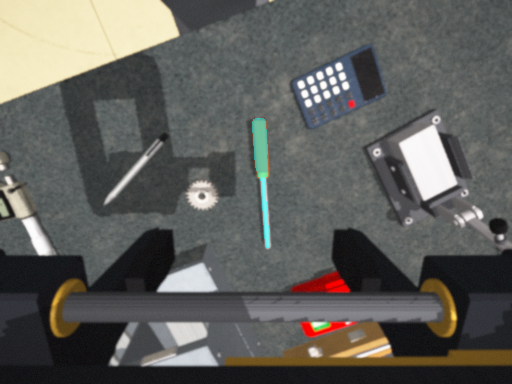

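Emit:
{"name": "move_arm", "arguments": {
  "deltas": "1 5 -45 -5 0 0 10.5; 1 5 -45 -10 0 0 10.5; 1 5 -45 -15 0 -10 0; 1 5 -45 -15 0 -10 0; 1 5 -45 -15 0 -10 0"
}}

```text
t: 3.62
ee_pos: [0.4673, -0.2289, 0.2423]
orientation: [[-0.859, -0.057, 0.508], [-0.065, 0.998, 0.002], [-0.507, -0.031, -0.861]]
ft_force: [1.3, 0.6, -0.4]
width: 1.0
```

Emit:
{"name": "move_arm", "arguments": {
  "deltas": "1 5 -25 -15 0 -10 0; 1 0 0 0 0 -5 0; 1 0 0 0 0 0 0; 1 0 0 0 0 0 0; 1 0 0 0 0 0 0"
}}

```text
t: 4.25
ee_pos: [0.4777, -0.245, 0.239]
orientation: [[-0.729, -0.033, 0.683], [-0.048, 0.999, -0.003], [-0.682, -0.035, -0.73]]
ft_force: [-0.9, 0.4, 0.4]
width: 0.998
```

```bash
python3 - <<'E'
from h import *
s=bot.observe();print(s['t'],s['ee_pos'],s['orientation'].round(3),s['joint_velocities'].round(3))
save('wrist','w3.png'); c=lc('w3.png')
for n,z in [('cover_plate_centre',.064),('blank_plate_centre',.064),('rack',0)]:
    for q in bot.pinpoint(n,'wrist')[:3]: print(n,np.round(q['point'],1),round(q['p'],2),onz(c,q['point'],z).round(4))
E
```

```text
4.25 [ 0.47765344 -0.24501119  0.23898667] [[-0.729 -0.033  0.683]
 [-0.048  0.999 -0.003]
 [-0.682 -0.035 -0.73 ]] [ 0.008 -0.    -0.007 -0.011  0.003 -0.002]
cover_plate_centre [213.7 184.7] 0.75 [ 0.7153 -0.3018  0.064 ]
blank_plate_centre [292.4 184. ] 0.57 [ 0.702  -0.1834  0.064 ]
```

View pics/w3.png

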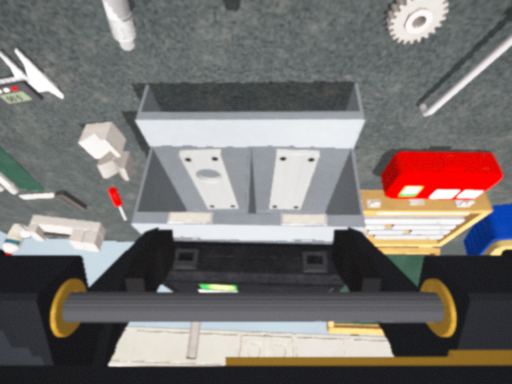

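```bash
python3 - <<'E'
from h import *
a=cv2.imread('pics/w3.png')[75:250,125:375]
cv2.imwrite('pics/w3z.png',cv2.resize(a,None,fx=3.2,fy=3.2,interpolation=cv2.INTER_CUBIC))
E
```

```text
(no output)
```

View pics/w3z.png

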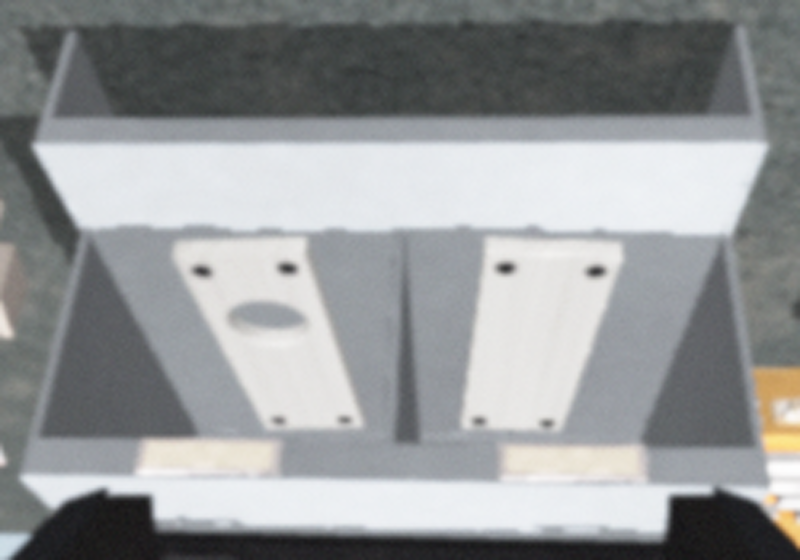

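```bash
python3 - <<'E'
from h import *
c=lc('w3.png'); P=lambda x,y,z: onz(c,(125+x/3.2,75+y/3.2),z)[:2]
L,R=P(35,142,.06),P(768,142,.06); e=R-L; print('edge',L,R,np.linalg.norm(e)); yaw=np.arctan2(-e[0],e[1]); print('rack yaw',np.degrees(yaw)); O=(L+R)/2
ux=np.array([np.cos(yaw),np.sin(yaw)]);uy=np.array([-ux[1],ux[0]])
rf=lambda p:np.array([(p-O)@ux,(p-O)@uy]).round(4)
for nm,x,y in [('fl',202,271),('fr',288,268),('rr',345,420),('rl',279,421),('bore',268,317),('cornL',178,255),('cornR',308,245),('rearR',361,427),('rearL',270,430),('bl',505,268)]:
    p=P(x,y,.068); print(nm,p,rf(p))
print(O,ux)
E
```

```text
edge [ 0.58134454 -0.37917485] [ 0.56294999 -0.12519528] 0.2546448151964422
rack yaw 4.142433665083054
fl [ 0.64525796 -0.32915128] [ 0.0674 -0.082 ]
fr [ 0.64013094 -0.29354713] [ 0.0648 -0.0462]
rr [ 0.7797746  -0.27403258] [ 0.2055 -0.0368]
rl [ 0.78484644 -0.30977955] [ 0.208  -0.0728]
bore [ 0.67863747 -0.30538594] [ 0.1024 -0.0608]
cornL [ 0.6347667  -0.33706859] [ 0.0563 -0.0892]
cornR [ 0.62378575 -0.28446492] [ 0.0492 -0.0359]
rearR [ 0.78760882 -0.26554953] [ 0.2139 -0.0289]
rearL [ 0.79692268 -0.31578376] [ 0.2196 -0.0797]
bl [ 0.63278152 -0.20633329] [0.0638 0.0414]
[ 0.57214727 -0.25218506] [0.99738756 0.07223614]
```

The wrist view shows the bored plate in the -y pigeonhole, with its bore at about (209,174). The blank is in the +y pigeonhole. Now I'll pick up the hook.

Emit:
{"name": "move_arm", "arguments": {
  "deltas": "1 -8 45 0 0 10.5 0; 1 -8 50 0 0 10.5 0; 1 -8 50 -20 0 10.5 0; 1 -8 50 -30 0 10.5 0; 1 -8 50 -30 0 1.5 -8"
}}

```text
t: 5.08
ee_pos: [0.4438, -0.0155, 0.161]
orientation: [[-0.994, 0.101, 0.052], [0.1, 0.995, -0.012], [-0.053, -0.006, -0.999]]
ft_force: [0.4, 0.8, -1.2]
width: 1.0
```

```bash
cat > tgt.py <<'E'
from h import *
from scipy.spatial.transform import Rotation as Ro
import sys
# x y z yaw(tool -x dir, deg) tilt
def want(yaw,tilt=0):
    y=np.radians(yaw); R0=np.array([[-1,0,0],[0,1,0],[0,0,-1.]])
    return Ro.from_euler('z',yaw,degrees=True).as_matrix()@Ro.from_euler('y',-tilt,degrees=True).as_matrix()@R0
x,y,z,yaw=map(float,sys.argv[1:5]); tilt=float(sys.argv[5]) if len(sys.argv)>5 else 0
s=bot.observe(); R=want(yaw,tilt)@s['orientation'].T
print('t',round(s['t'],2),'d mm',((np.array([x,y,z])-s['ee_pos'])*1000).round(1),'rot',np.degrees(Ro.from_matrix(R).as_rotvec()).round(1),'F',s['ft_force'].round(1),'w',round(s['width'],3))
E
python3 tgt.py .434 .0075 .1 -13.8
```

```text
t 5.08 d mm [ -9.8  23.  -61. ] rot [ 0.9  3.  -8. ] F [ 0.4  0.8 -1.2] w 1.0
```

Emit:
{"name": "move_arm", "arguments": {
  "deltas": "1 -9 17 -35 0.5 2.5 -7; 1 -1 3 -25 0 0 -1; 1 0 0 0 0 0 0; 1 0 0 0 0 0 0; 1 0 0 0 0 0 0"
}}

```text
t: 5.7
ee_pos: [0.4334, 0.0094, 0.0995]
orientation: [[-0.972, 0.234, 0.005], [0.234, 0.972, -0.006], [-0.006, -0.005, -1.0]]
ft_force: [0.5, -0.4, 0.9]
width: 0.999
```

```bash
python3 tgt.py .434 .0075 .012 -13.8;  python3 - <<'E'
from h import *
save('wrist','w4.png'); c=lc('w4.png')
for q in bot.pinpoint('hook_grip','wrist')[:2]: print(np.round(q['point'],1),round(q['p'],2),onz(c,q['point'],.014).round(4))
E
```

```text
t 5.7 d mm [  0.6  -1.9 -87.5] rot [ 0.4  0.3 -0.3] F [ 0.5 -0.4  0.9] w 0.999
[251.2 198.6] 0.9 [0.434  0.0083 0.014 ]
```

View pics/w4.png

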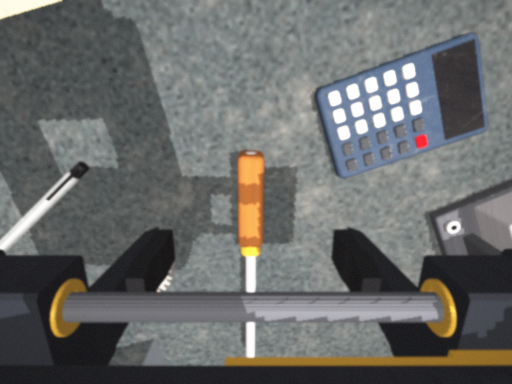

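Emit:
{"name": "move_arm", "arguments": {
  "deltas": "1 0.5 -1.5 -45 0 0 0; 0.6 0 0 -30 0 0 0; 0.5 0 0 -9 0 0 0; 0.5 0 0 -3 0 0 0; 0.5 0 0 0 0 0 0"
}}

```text
t: 6.42
ee_pos: [0.4388, 0.0055, 0.0153]
orientation: [[-0.972, 0.236, 0.016], [0.236, 0.972, -0.009], [-0.017, -0.005, -1.0]]
ft_force: [0.6, 0.0, 0.2]
width: 0.571
```

```bash
python3 tgt.py .434 .0075 .012 -13.8
```

```text
t 6.42 d mm [-4.8  2.  -3.3] rot [ 0.5  0.9 -0.2] F [0.6 0.  0.2] w 0.571
```

Emit:
{"name": "move_arm", "arguments": {
  "deltas": "0.4 -4 2 -3 0 0.5 0; 0 0 0 0 0 0 0; 0 0 0 0 0 0 0; 0 0 0 0 0 0 0; 0 0 0 0 0 0 0"
}}

```text
t: 7.05
ee_pos: [0.436, 0.0074, 0.0141]
orientation: [[-0.972, 0.236, 0.01], [0.235, 0.972, -0.01], [-0.012, -0.008, -1.0]]
ft_force: [-0.2, 1.0, -0.6]
width: 0.227
```

```bash
python3 tgt.py .434 .0075 .1 -13.8
```

```text
t 7.05 d mm [-2.   0.1 85.9] rot [ 0.6  0.6 -0.2] F [-0.2  1.  -0.6] w 0.227
```

Emit:
{"name": "move_arm", "arguments": {
  "deltas": "0 -5 0 45 0 0 0; 0 -8 -20 45 0 0 0; 0 -10 -50 5 0 0 5; 0 -5 -55 0 0 0 5; 0 0 -55 0 0 0 5"
}}

```text
t: 7.68
ee_pos: [0.4055, -0.1742, 0.1112]
orientation: [[-0.999, -0.039, 0.01], [-0.04, 0.999, -0.01], [-0.009, -0.01, -1.0]]
ft_force: [1.1, 0.1, -1.1]
width: 0.224
```

```bash
python3 tgt.py .41 -.334 .104 6
```

```text
t 7.67 d mm [   4.5 -159.8   -7.2] rot [0.5 0.6 3.7] F [ 1.1  0.1 -1.1] w 0.224
```

Emit:
{"name": "move_arm", "arguments": {
  "deltas": "0 2 -50 -4 0.3 0.3 3; 0 2 -50 -2 0 0 0; 0 0 -45 0 0 0 0; 0 0 0 0 0 0 0; 0 0 0 0 0 0 0"
}}

```text
t: 8.3
ee_pos: [0.4077, -0.327, 0.1045]
orientation: [[-0.996, -0.089, 0.005], [-0.089, 0.996, -0.004], [-0.005, -0.004, -1.0]]
ft_force: [-0.2, 0.0, -1.1]
width: 0.225
```

```bash
python3 tgt.py .41 -.334 .104 6;  python3 - <<'E'
from h import *
save('wrist','w5.png'); save('side','s5.png')
a=cv2.imread('pics/s5.png')[150:340,150:400]
cv2.imwrite('pics/s5z.png',cv2.resize(a,None,fx=3,fy=3,interpolation=cv2.INTER_CUBIC))
E
```

```text
t 8.3 d mm [ 2.3 -7.  -0.5] rot [0.2 0.3 0.9] F [-0.2  0.  -1.1] w 0.225
```

View pics/w5.png

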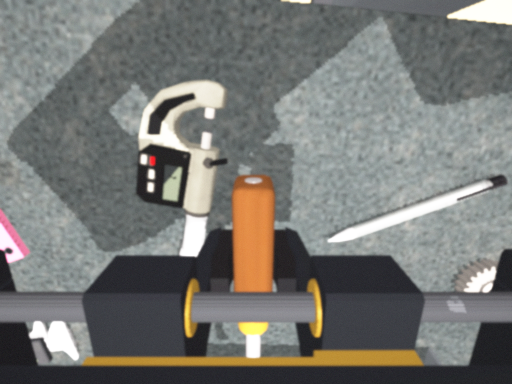

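View pics/s5z.png

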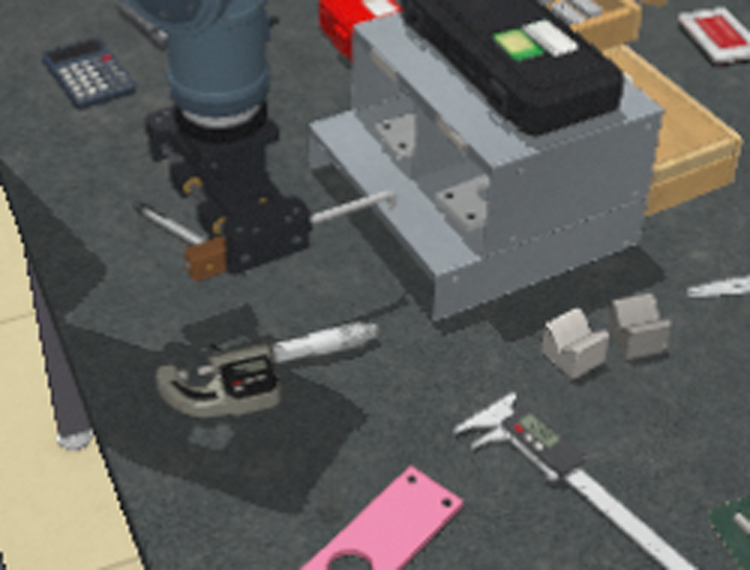

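The hook is held level. The rod end shows at (280,215) in the side view. I'll check that against the prediction.

```bash
python3 - <<'E'
from h import *
c=cam('side'); s=bot.observe(); p=s['ee_pos']; d=-s['orientation'][:,0]
for q in (p+d*.165+[0,0,.004],p+d*.165+[0,0,-.014], p+[0,0,.014]-d*.038): print(q.round(4),proj(c,q))
E
python3 tgt.py .408 -.3375 .104 6; python3 tgt.py .518 -.3230 .104 6
```

```text
[ 0.5724 -0.3118  0.1096] [279.90671121 212.7146361 ]
[ 0.5724 -0.3118  0.0916] [279.70539219 217.74752112]
[ 0.3702 -0.3301  0.1186] [211.58156512 233.75773249]
t 8.4 d mm [ -0.  -10.8  -0.8] rot [0.2 0.3 0.8] F [-0.1 -0.5 -0.9] w 0.221
t 8.4 d mm [110.    3.7  -0.8] rot [0.2 0.3 0.8] F [-0.1 -0.5 -0.9] w 0.221
```

```bash
python3 - <<'E'
from h import *
a=cv2.imread('pics/s5.png')[190:250,200:310]
cv2.imwrite('pics/s5y.png',cv2.resize(a,None,fx=7,fy=7,interpolation=cv2.INTER_CUBIC))
E
```

```text
(no output)
```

View pics/s5y.png

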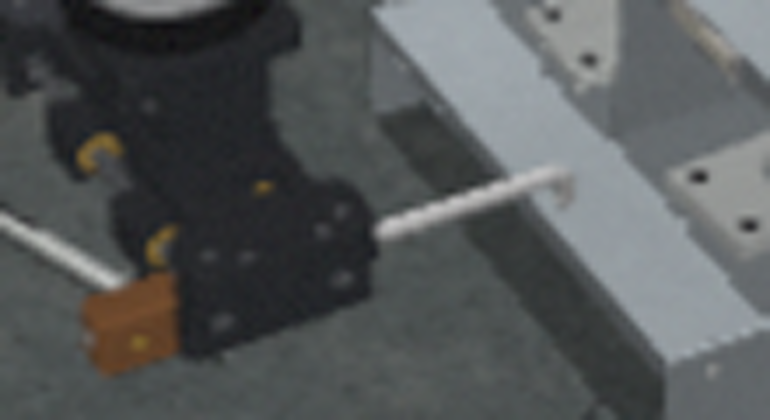

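Emit:
{"name": "move_arm", "arguments": {
  "deltas": "0 37 1 0 0 0.3 0.8; 0 37 1 0 0 0 0; 0 30 1 0 0 0 0; 0 0 0 0 0 0 0; 0 0 0 0 0 0 0"
}}

```text
t: 9.02
ee_pos: [0.5145, -0.3163, 0.1046]
orientation: [[-0.994, -0.111, -0.002], [-0.111, 0.994, -0.002], [0.002, -0.002, -1.0]]
ft_force: [0.3, 0.4, -1.6]
width: 0.218
```

```bash
python3 tgt.py .518 -.3230 .104 6;  python3 - <<'E'
from h import *
save('wrist','w6.png'); save('side','s6.png'); save('top','t6.png')
c=lc('side' and 's6.png'); s=bot.observe(); p=s['ee_pos']; d=-s['orientation'][:,0]
print((p+d*.165).round(4), proj(c,p+d*.165+[0,0,.004]),proj(c,p+d*.165+[0,0,-.014]))
a=cv2.imread('pics/s6.png')[170:250,240:350]
cv2.imwrite('pics/s6z.png',cv2.resize(a,None,fx=7,fy=7,interpolation=cv2.INTER_CUBIC))
E
```

```text
t 9.03 d mm [ 3.5 -6.7 -0.6] rot [ 0.1 -0.1 -0.4] F [ 0.3  0.4 -1.6] w 0.218
[ 0.6783 -0.2992  0.1046] [311.76171991 201.08929783] [311.29996136 206.04874791]
```

View pics/s6z.png

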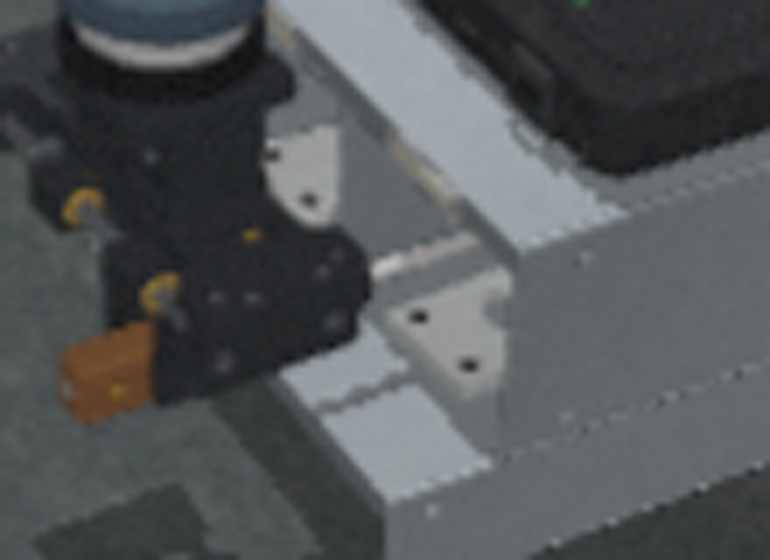

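View pics/w6.png

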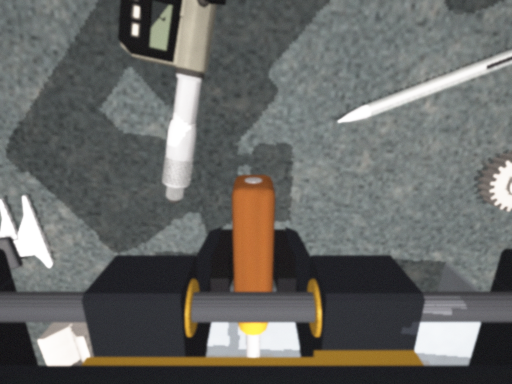

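```bash
python3 - <<'E'
from h import *
c=lc('s6.png')
for x,y in [(418,317),(468,365)]: print(onz(c,(240+x/7,170+y/7),.068))
for x,y,z in [(.6427-.0012,-.2935,.068),(.6452,-.3292,.068)]: print(proj(c,(x,y,z)))
s=bot.observe(); print(proj(c,[.6848,-.3055,.068]))
E
python3 tgt.py .518 -.323 .077 6
```

```text
[ 0.64245353 -0.29931653  0.068     ]
[ 0.64713562 -0.334063    0.068     ]
[298.49087734 214.17667536]
[305.43993849 221.28392069]
[313.74623725 212.86699613]
t 9.18 d mm [  3.7  -5.8 -27.9] rot [ 0.1 -0.1 -0.3] F [ 0.6  0.4 -1.2] w 0.223
```

Emit:
{"name": "move_arm", "arguments": {
  "deltas": "0 4 -6 0 0 0 -0.3; 0 0 -1 -9 0 0 0; 0 0 0 -9 0 0 0; 0 0 0 -8 0 0 0; 0 0 0 0 0 0 0"
}}

```text
t: 9.8
ee_pos: [0.5168, -0.3252, 0.0764]
orientation: [[-0.995, -0.101, -0.003], [-0.101, 0.995, -0.002], [0.003, -0.001, -1.0]]
ft_force: [0.5, -0.2, -1.7]
width: 0.223
```

```bash
python3 tgt.py .518 -.323 .077 6;  python3 - <<'E'
from h import *
save('side','s7.png')
a=cv2.imread('pics/s7.png')[170:250,240:350]
cv2.imwrite('pics/s7z.png',cv2.resize(a,None,fx=7,fy=7,interpolation=cv2.INTER_CUBIC))
E
```

```text
t 9.8 d mm [1.2 2.2 0.6] rot [ 0.1 -0.2  0.2] F [ 0.5 -0.2 -1.7] w 0.223
```

View pics/s7z.png

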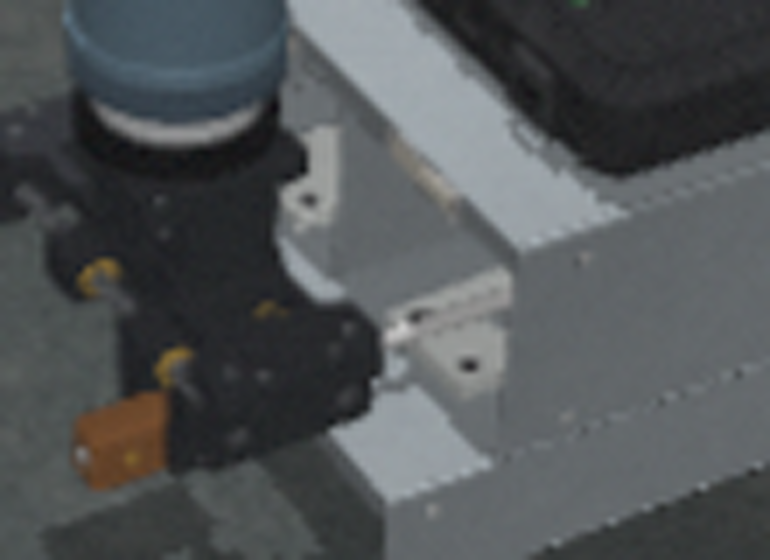

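Emit:
{"name": "move_arm", "arguments": {
  "deltas": "0 -10 -1 0.5 0 0 0; 0 -10 -1 0.5 0 0 0; 0 -12 -1 0 0 0 0; 0 -14 -1 0 0 0 0; 0 0 0 0 0 0 0"
}}

```text
t: 10.48
ee_pos: [0.4676, -0.3298, 0.0788]
orientation: [[-0.995, -0.101, -0.002], [-0.101, 0.995, -0.003], [0.002, -0.003, -1.0]]
ft_force: [-0.8, -0.8, -1.1]
width: 0.223
```

```bash
python3 tgt.py .518 -.323 .077 6;  python3 - <<'E'
from h import *
save('side','s8.png')
a=cv2.imread('pics/s8.png')[170:250,240:350]
cv2.imwrite('pics/s8z.png',cv2.resize(a,None,fx=7,fy=7,interpolation=cv2.INTER_CUBIC))
E
```

```text
t 10.47 d mm [50.4  6.8 -1.8] rot [ 0.2 -0.1  0.2] F [-0.8 -0.8 -1.1] w 0.223
```

View pics/s8z.png

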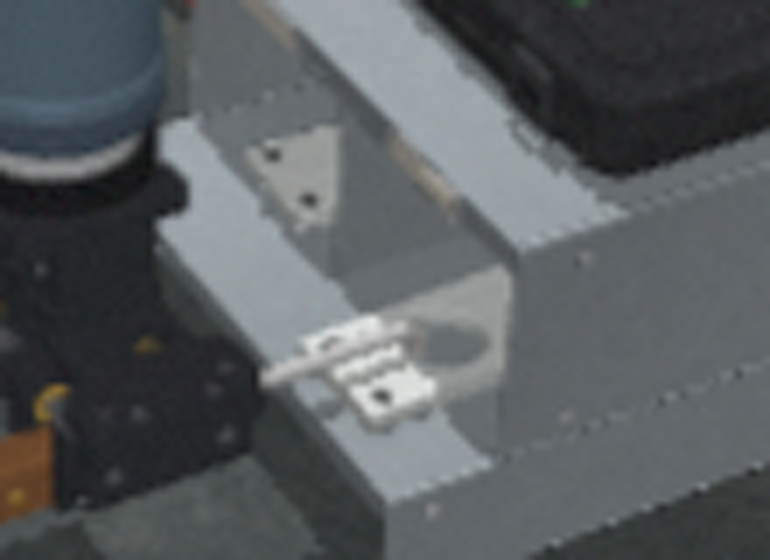

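Emit:
{"name": "move_arm", "arguments": {
  "deltas": "0 -10 -1 -1.5 0 0 0; 0 -14 -1 -0.5 0 0 0; 0 -14 -1 0 0 0 0; 0 -14 -1 0 0 0 0; 0 -3 0 0 0 0 0"
}}

```text
t: 11.15
ee_pos: [0.4106, -0.3346, 0.0776]
orientation: [[-0.995, -0.102, 0.001], [-0.102, 0.995, -0.005], [-0.001, -0.005, -1.0]]
ft_force: [1.9, 0.3, -1.4]
width: 0.223
```

```bash
python3 tgt.py .398 -.337 .077 6;  python3 - <<'E'
from h import *
save('side','s9.png')
a=cv2.imread('pics/s9.png')[170:250,240:350]
cv2.imwrite('pics/s9z.png',cv2.resize(a,None,fx=7,fy=7,interpolation=cv2.INTER_CUBIC))
E
```

```text
t 11.15 d mm [-12.6  -2.4  -0.6] rot [0.3 0.1 0.2] F [ 1.9  0.3 -1.4] w 0.223
```

View pics/s9z.png

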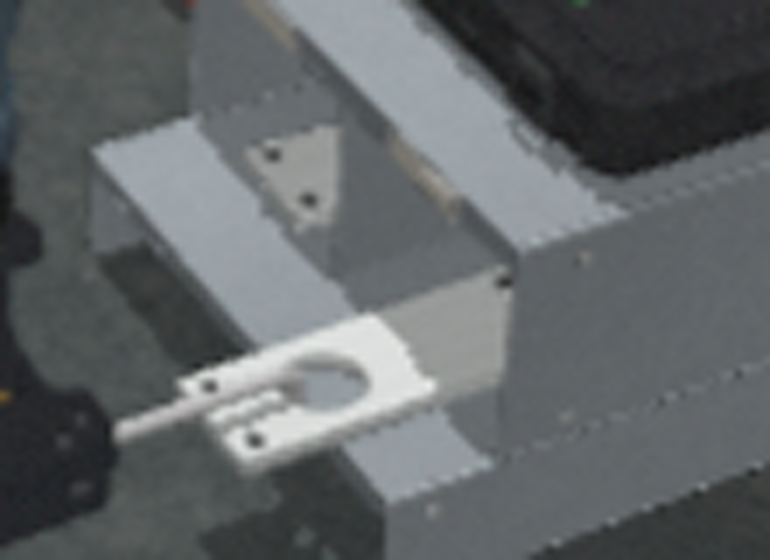

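Emit:
{"name": "move_arm", "arguments": {
  "deltas": "0 -8 -1 -0.5 0 0 0; 0 -5 -0.5 0 0 0 0; 0 0 0 0 0 0 0; 0 0 0 0 0 0 0; 0 5 0 0 0 0 0"
}}

```text
t: 11.82
ee_pos: [0.4019, -0.3362, 0.0769]
orientation: [[-0.995, -0.102, 0.001], [-0.102, 0.995, -0.005], [-0.0, -0.005, -1.0]]
ft_force: [0.5, 0.1, -1.3]
width: 0.227
```

```bash
python3 tgt.py .398 -.337 .077 6;  python3 - <<'E'
from h import *
save('side','s10.png'); save('top','t10.png')
a=cv2.imread('pics/s10.png')[170:250,240:350]
b=cv2.imread('pics/t10.png')[140:250,220:360]
cv2.imwrite('pics/s10z.png',cv2.resize(a,None,fx=7,fy=7,interpolation=cv2.INTER_CUBIC))
cv2.imwrite('pics/t10z.png',cv2.resize(b,None,fx=5,fy=5,interpolation=cv2.INTER_CUBIC))
E
```

```text
t 11.82 d mm [-3.9 -0.8  0.1] rot [0.3 0.  0.1] F [ 0.5  0.1 -1.3] w 0.227
```

View pics/s10z.png

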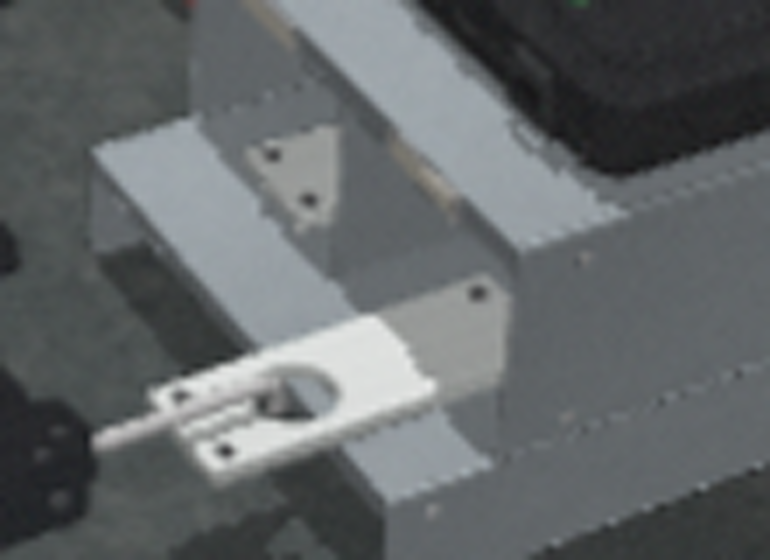

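View pics/t10z.png

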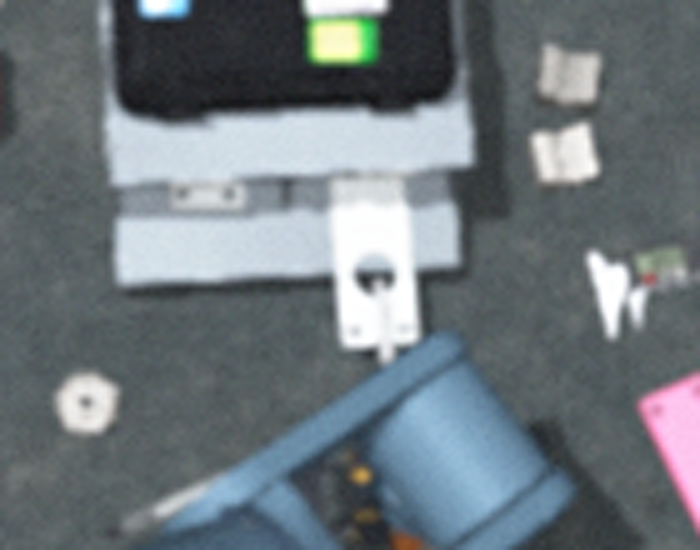

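```bash
python3 - <<'E'
from h import *
c=lc('t10.png'); P=lambda x,y,z: onz(c,(220+x/5,140+y/5),z)[:2]
L,R=P(118,284,.06),P(460,267,.06); e=R-L; yaw=np.arctan2(e[0],-e[1]); O=(L+R)/2; ux=np.array([np.cos(yaw),np.sin(yaw)])
print(np.degrees(yaw),O)
a,b=P(341,349,.068),P(421,342,.068)
for q in (a,b):print(q,(q-O)@ux)
yawp=np.degrees(np.arctan2((b-a)[0],-(b-a)[1])); print('plate yaw',yawp, np.linalg.norm(b-a))
c=lc('s10.png');P=lambda x,y,z: onz(c,(240+x/7,170+y/7),z)[:2]
a,b=P(150,392,.068),P(215,475,.068); print(a,b)
E
```

```text
4.086494425227647 [ 0.57156994 -0.25414583]
[ 0.51490383 -0.29269967] -0.0592694718695166
[ 0.52136043 -0.35238591] -0.05708266660232217
plate yaw 6.174003138680474 0.0600344496228112
[ 0.52298434 -0.29912403] [ 0.52674429 -0.35345232]
```

Emit:
{"name": "move_arm", "arguments": {
  "deltas": "0 2 0 12 0 0 0; 0 0 0 18 0 0 0; 0 -10 20 15 0 0 0; 0 -5 50 0 0 0 -4; 0 5 55 0 0 0 -5"
}}

```text
t: 12.55
ee_pos: [0.3957, -0.2126, 0.1271]
orientation: [[-0.998, 0.063, 0.003], [0.063, 0.998, -0.009], [-0.004, -0.009, -1.0]]
ft_force: [1.1, 1.3, -0.3]
width: 0.223
```

Emit:
{"name": "move_arm", "arguments": {
  "deltas": "0 5 57 0 0 0 -5; 0 8 57 0 0 0 -5; 0 8 57 -10 0 0 -1; 0 5 30 -20 0 0 0; 0 0 0 0 0 0 0"
}}

```text
t: 13.18
ee_pos: [0.424, -0.0035, 0.1021]
orientation: [[-0.967, 0.256, 0.01], [0.256, 0.967, -0.013], [-0.013, -0.01, -1.0]]
ft_force: [0.2, -0.9, -0.5]
width: 0.226
```

```bash
python3 tgt.py .434 .0075 .0145 -13.8;  python3 - <<'E'
from h import *
save('side','s11.png'); save('wrist','w11.png')
a=cv2.imread('pics/s11.png')[80:300,130:380]
cv2.imwrite('pics/s11z.png',cv2.resize(a,None,fx=3,fy=2.7,interpolation=cv2.INTER_CUBIC))
E
```

```text
t 13.18 d mm [ 10.   11.  -87.6] rot [0.8 0.6 1. ] F [ 0.2 -0.9 -0.5] w 0.226
```

View pics/s11z.png

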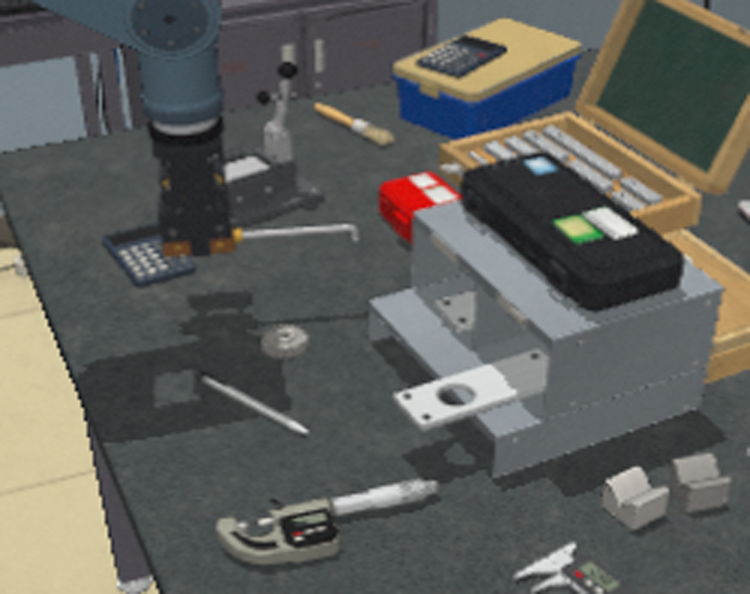

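View pics/w11.png

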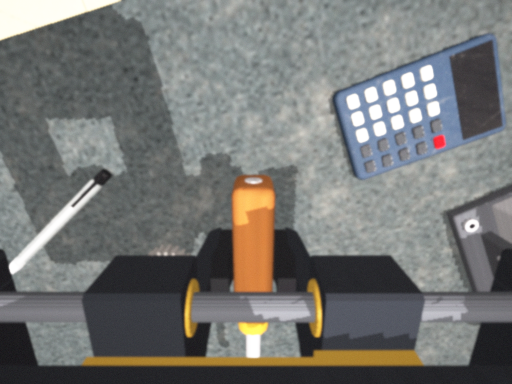

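Emit:
{"name": "move_arm", "arguments": {
  "deltas": "0 6 8 -35 0.5 0.5 1; 0 2 1 -30 0 0 0; 0 0 0 -12 0 0 0; 0 0 0 -5 0 0 0; 0 0 0 0 0 0 0"
}}

```text
t: 13.9
ee_pos: [0.4388, -0.0031, 0.0247]
orientation: [[-0.969, 0.247, 0.014], [0.247, 0.969, -0.01], [-0.016, -0.006, -1.0]]
ft_force: [0.1, 0.6, -1.0]
width: 0.228
```

```bash
python3 tgt.py .434 .0075 .0145 -13.8
```

```text
t 13.9 d mm [ -4.8  10.6 -10.2] rot [0.5 0.8 0.5] F [ 0.1  0.6 -1. ] w 0.228
```

Emit:
{"name": "move_arm", "arguments": {
  "deltas": "0 0 3 -5 0.4 0.9 0; 0 0 0 -4 0 0 0; 0 0 0 -1.5 0 0 0; 0.25 0 0 -0.5 0 0 0; 0.4 0 0 0 0 0 0"
}}

```text
t: 14.52
ee_pos: [0.4406, -0.0004, 0.0151]
orientation: [[-0.969, 0.247, 0.001], [0.247, 0.969, -0.003], [-0.002, -0.003, -1.0]]
ft_force: [-0.3, -0.6, 0.2]
width: 0.336
```

```bash
python3 tgt.py .434 .0075 .0145 -13.8
```

```text
t 14.53 d mm [-6.6  7.9 -0.6] rot [0.2 0.1 0.5] F [-0.3 -0.6  0.2] w 0.336
```

Emit:
{"name": "move_arm", "arguments": {
  "deltas": "0.55 0 0 0 0 0 0; 0.6 0 0 20 0 0 0; 1 0 0 45 0 0 0; 1 0 -20 55 0 0 5; 1 0 -45 50 0 0 8"
}}

```text
t: 15.15
ee_pos: [0.4366, -0.0606, 0.1828]
orientation: [[-1.0, 0.013, -0.007], [0.013, 1.0, -0.002], [0.007, -0.002, -1.0]]
ft_force: [2.2, -0.8, 0.5]
width: 0.909
```

```bash
python3 - <<'E'
from h import *
save('wrist','w12.png')
E
```

```text
(no output)
```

View pics/w12.png

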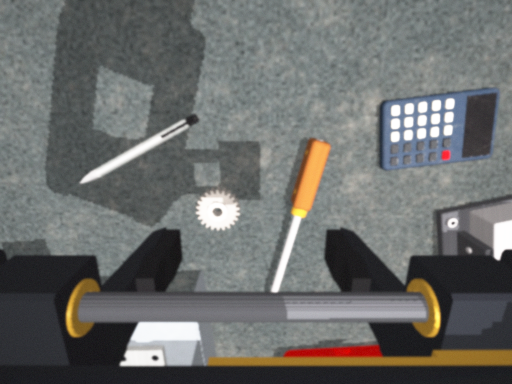

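The hook stands on the table, with its handle at (311,175). Next, the plate from above.

Emit:
{"name": "move_arm", "arguments": {
  "deltas": "1 3 -50 15 0 0 5; 1 3 -55 15 0 0 2; 1 3 -55 15 0 0 0; 1 0 -55 15 0 0 0; 1 0 -40 0 0 0 0"
}}

```text
t: 15.82
ee_pos: [0.4498, -0.3282, 0.254]
orientation: [[-0.993, -0.121, 0.01], [-0.121, 0.993, -0.013], [-0.008, -0.014, -1.0]]
ft_force: [1.0, -0.8, -0.1]
width: 0.999
```

Emit:
{"name": "move_arm", "arguments": {
  "deltas": "1 0 0 0 0 0 0; 1 0 0 0 0 0 0; 1 0 0 0 0 0 0; 1 0 0 0 0 0 0; 1 0 0 0 0 0 0"
}}

```text
t: 16.45
ee_pos: [0.4495, -0.3269, 0.2528]
orientation: [[-0.993, -0.119, 0.009], [-0.119, 0.993, -0.011], [-0.007, -0.012, -1.0]]
ft_force: [0.7, 0.4, 0.3]
width: 1.0
```

```bash
python3 tgt.py .53 -.325 .15 6;python3 - <<'E'
from h import *
save('wrist','w13.png')
a=cv2.imread('pics/w13.png')[100:300,150:400]
cv2.imwrite('pics/w13z.png',cv2.resize(a,None,fx=3.2,fy=3,interpolation=cv2.INTER_CUBIC))
E
```

```text
t 16.45 d mm [  80.5    1.9 -102.8] rot [ 0.6  0.5 -0.8] F [0.7 0.4 0.3] w 1.0
```

View pics/w13.png

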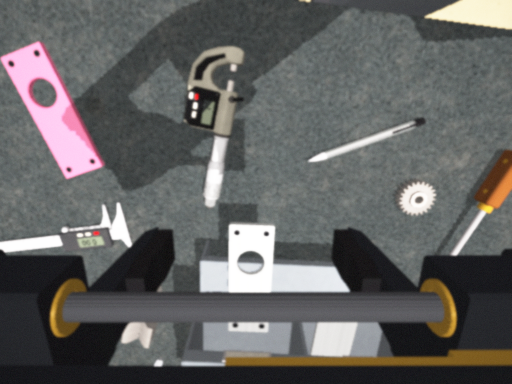

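View pics/w13z.png

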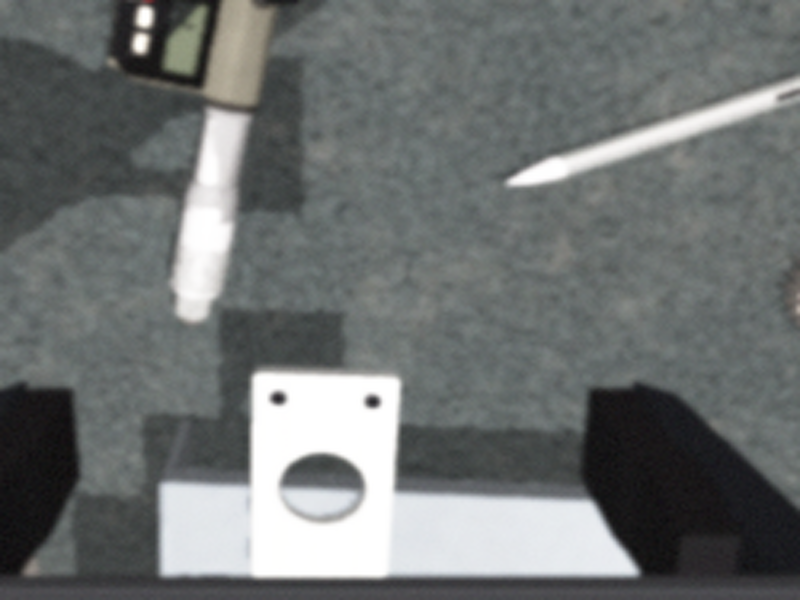

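```bash
python3 - <<'E'
from h import *
c=lc('w13.png'); P=lambda x,y,z: onz(c,(150+x/3.2,100+y/3),z)[:2]
a,b=P(252,373,.068),P(401,378,.068)
h1,h2,B=P(278,398,.068),P(372,401,.068),P(322,487,.068)
e1,e2=P(252,575,.068),P(387,576,.068)
print(a,b,np.linalg.norm(b-a),'h',h1,h2,'bore',B)
for p,q in((a,b),(h1,h2)): d=q-p; print(np.degrees(np.arctan2(-d[0],d[1])))
print(np.degrees(np.arctan2(*(e1-a)[::-1])),np.degrees(np.arctan2(*(e2-b)[::-1])))
m=(a+b)/2; print('front mid',m, 'bore-front',np.linalg.norm(B-m), np.degrees(np.arctan2(*(B-m)[::-1])))
L,R=P(160,482,.06),P(600,500,.06); print(L,R); t=(B[1]-L[1])/(R[1]-L[1]); print('edge x', L+(R-L)*t)
E
```

```text
[ 0.52331211 -0.34852459] [ 0.51843759 -0.29262946] 0.05610728018488559 h [ 0.53312676 -0.33766247] [ 0.52995225 -0.30207534] bore [ 0.57207095 -0.31620882]
4.984065746098419
5.097521294514335
5.424832888063041 4.815581309575138
front mid [ 0.52087485 -0.32057703] bore-front 0.05138211869368955 4.876834785338626
[ 0.58302171 -0.38089079] [ 0.56915531 -0.20366235]
edge x [ 0.57796098 -0.31620882]
```

```bash
python3 - <<'E'
from h import *
a=cv2.imread('pics/w2.png')[95:255,350:512]
cv2.imwrite('pics/w2z.png',cv2.resize(a,None,fx=3.7,fy=3.7,interpolation=cv2.INTER_CUBIC))
E
```

```text
(no output)
```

View pics/w2z.png

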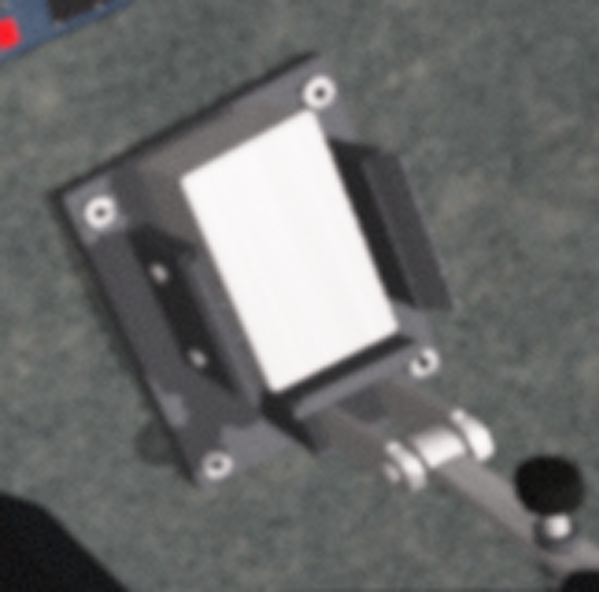

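Emit:
{"name": "move_arm", "arguments": {
  "deltas": "1 40 3 -15 0.5 0.5 -0.8; 1 40 3 -35 0 0 0; 1 20 2 -40 0 0 0; 1 3 0 0 0 0 0; 1 0 0 0 0 0 0"
}}

```text
t: 17.12
ee_pos: [0.5563, -0.3186, 0.1637]
orientation: [[-0.994, -0.106, 0.003], [-0.106, 0.994, -0.006], [-0.002, -0.006, -1.0]]
ft_force: [-0.5, 0.1, 0.7]
width: 1.002
```

```bash
python3 tgt.py .555 -.3176 .053 5.1
```

```text
t 17.12 d mm [  -1.3    1.  -110.7] rot [ 0.4  0.2 -1. ] F [-0.5  0.1  0.7] w 1.002
```

```bash
python3 - <<'E'
from h import *
c=lc('w2.png'); P=lambda x,y,z: onz(c,(350+x/3.7,95+y/3.7),z)[:2]
q=[P(*p,.05) for p in [(180,178),(310,108),(398,330),(272,390)]]
print(np.round(q,4), [np.linalg.norm(q[i]-q[(i+1)%4]).round(4) for i in range(4)])
print('ctr',np.mean(q,0)); f=(q[0]+q[1])/2; r=(q[2]+q[3])/2; print('yaw',np.degrees(np.arctan2(*(r-f)[::-1])))
for e in (q[3]-q[0],q[2]-q[1]): print(np.degrees(np.arctan2(*e[::-1])))
s=[P(*p,.004) for p in [(98,212),(318,92),(424,360),(216,463)]]; print('screws',np.round(s,4),np.mean(s,0)); f=(s[0]+s[1])/2; r=(s[2]+s[3])/2; print('yaw',np.degrees(np.arctan2(*(r-f)[::-1])))
print('hinge',P(440,447,.092))
E
```

```text
[[0.4829 0.183 ]
 [0.4727 0.2305]
 [0.5653 0.2513]
 [0.5745 0.203 ]] [np.float64(0.0486), np.float64(0.0949), np.float64(0.0492), np.float64(0.0938)]
ctr [0.52382459 0.21695446]
yaw 12.45641671159422
12.283738651293868
12.62699564429196
screws [[0.5006 0.1688]
 [0.4806 0.2595]
 [0.6064 0.2881]
 [0.6262 0.1969]] [0.55345506 0.2283298 ]
yaw 12.692113510982818
hinge [0.59086448 0.23535947]
```

Emit:
{"name": "move_arm", "arguments": {
  "deltas": "1 -2 1 -30 0.4 0.2 -1; 1 -1 0 -30 0 0 0; 1 -1 0 -10 0 0 0; 1 0 0 0 0 0 0; 1 0 0 0 0 0 0"
}}

```text
t: 17.75
ee_pos: [0.554, -0.3224, 0.1036]
orientation: [[-0.996, -0.086, 0.01], [-0.086, 0.996, -0.009], [-0.01, -0.01, -1.0]]
ft_force: [0.5, 0.5, 0.9]
width: 0.999
```

```bash
python3 tgt.py .555 -.3176 .053 5.1;python3 - <<'E'
from h import *
save('wrist','w14.png')
E
```

```text
t 17.75 d mm [  1.    4.8 -50.6] rot [0.5 0.6 0.2] F [0.5 0.5 0.9] w 0.999
```

View pics/w14.png

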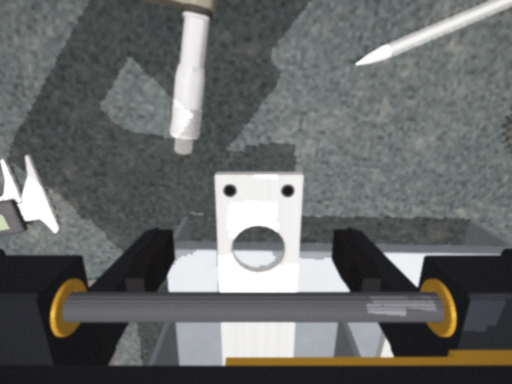

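```bash
python3 - <<'E'
from h import *
c=lc('w14.png')
a,b=onz(c,(215,173.5),.068),onz(c,(302,173.5),.068); print(a,b,(a+b)/2, np.degrees(np.arctan2(-(b-a)[0],(b-a)[1])))
print(onz(c,(175,246),.06),onz(c,(258,247),.06),onz(c,(340,246),.06), 'bore',onz(c,(258,249),.068))
E
```

```text
[ 0.52285637 -0.34767041  0.068     ] [ 0.51811584 -0.29490442  0.068     ] [ 0.5204861  -0.32128742  0.068     ] 5.133708452110291
[ 0.57982548 -0.37397095  0.06      ] [ 0.57525311 -0.31643878  0.06      ] [ 0.56924815 -0.26011641  0.06      ] bore [ 0.57223982 -0.31676578  0.068     ]
```

Emit:
{"name": "move_arm", "arguments": {
  "deltas": "1 0 4 -15 0.4 0.6 0; 1 0 0 -15 0 0 0; 1 0 0 -10 0 0 0; 1 0 0 -5 0 0 0; 1 0 0 0 0 0 0"
}}

```text
t: 18.42
ee_pos: [0.5542, -0.3179, 0.0557]
orientation: [[-0.996, -0.086, -0.001], [-0.086, 0.996, -0.002], [0.001, -0.002, -1.0]]
ft_force: [0.0, -0.7, 0.0]
width: 0.998
```

```bash
python3 tgt.py .555 -.3176 .053 5.1
```

```text
t 18.43 d mm [ 0.8  0.3 -2.7] rot [ 0.1 -0.   0.2] F [ 0.  -0.7  0. ] w 0.998
```

Emit:
{"name": "move_arm", "arguments": {
  "deltas": "0.8 0 0 -2.5 0 0 0; 0.5 0 0 0 0 0 0; 0.5 0 0 0 0 0 0; 0.5 0 0 0 0 0 0; 0.5 0 0 0 0 0 0"
}}

```text
t: 19.05
ee_pos: [0.5547, -0.3185, 0.0542]
orientation: [[-0.996, -0.086, 0.001], [-0.086, 0.996, -0.003], [-0.001, -0.003, -1.0]]
ft_force: [0.4, 0.5, -1.2]
width: 0.604
```

```bash
python3 tgt.py .555 -.3176 .053 5.1
```

```text
t 19.05 d mm [ 0.3  0.9 -1.2] rot [0.2 0.  0.2] F [ 0.4  0.5 -1.2] w 0.604
```

Emit:
{"name": "move_arm", "arguments": {
  "deltas": "0 0 0 0 0 0 0; 0 0 0 0 0 0 0; 0 0 0 5 0 0 0; 0 0 0 8 0 0 0; 0 0 0 5 0 0 0"
}}

```text
t: 19.68
ee_pos: [0.5542, -0.318, 0.0726]
orientation: [[-0.996, -0.086, -0.001], [-0.086, 0.996, -0.002], [0.001, -0.002, -1.0]]
ft_force: [1.1, 0.1, -1.1]
width: 0.604
```

```bash
python3 tgt.py .555 -.3176 .053 5.1;  python3 - <<'E'
from h import *
save('side','s15.png'); 
a=cv2.imread('pics/s15.png')[150:250,230:370]
cv2.imwrite('pics/s15z.png',cv2.resize(a,None,fx=5.7,fy=5.7,interpolation=cv2.INTER_CUBIC))
E
```

```text
t 19.68 d mm [  0.8   0.4 -19.6] rot [ 0.1 -0.   0.2] F [ 1.1  0.1 -1.1] w 0.604
```

View pics/s15z.png

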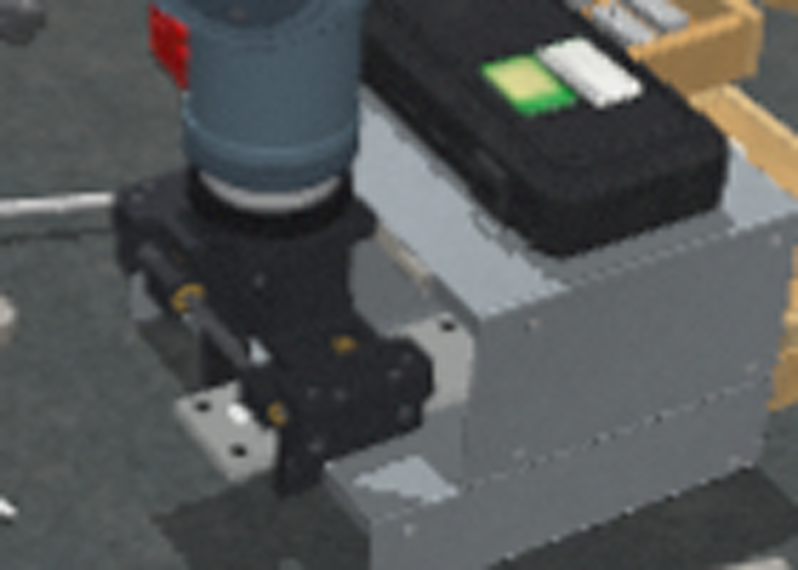

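Emit:
{"name": "move_arm", "arguments": {
  "deltas": "0 -20 -2 3 0 0 0; 0 -40 -4 5 0 0 0; 0 -40 -4 10 0 0 0; 0 -40 -2 20 0 0 0; 0 -15 10 35 0 0 0"
}}

```text
t: 20.35
ee_pos: [0.3953, -0.3193, 0.1467]
orientation: [[-0.996, -0.088, -0.001], [-0.088, 0.996, -0.001], [0.001, -0.001, -1.0]]
ft_force: [1.1, -0.5, -1.5]
width: 0.601
```

Emit:
{"name": "move_arm", "arguments": {
  "deltas": "0 0 30 40 0 0 2; 0 0 45 40 0 0 2; 0 5 50 30 0 0 2; 0 8 50 10 0 0 1.5; 0 8 50 0 0 0 0"
}}

```text
t: 20.98
ee_pos: [0.4153, -0.092, 0.2758]
orientation: [[-0.977, -0.212, 0.009], [-0.212, 0.977, -0.008], [-0.007, -0.009, -1.0]]
ft_force: [1.1, 0.8, -1.8]
width: 0.603
```

```bash
python3 tgt.py .64 .24 .3 12.5;  python3 - <<'E'
from h import *
save('side','s16.png');save('wrist','w16.png') 
a=cv2.imread('pics/s16.png')[50:290,130:380]
cv2.imwrite('pics/s16z.png',cv2.resize(a,None,fx=3,fy=2.5,interpolation=cv2.INTER_CUBIC))
E
```

```text
t 20.98 d mm [224.7 332.   24.2] rot [0.4 0.5 0.2] F [ 1.1  0.8 -1.8] w 0.603
```

View pics/s16z.png

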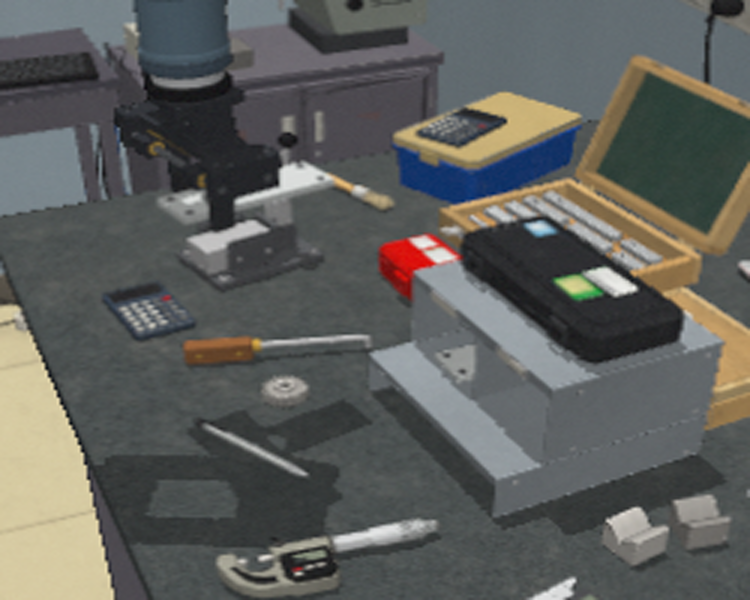

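View pics/w16.png

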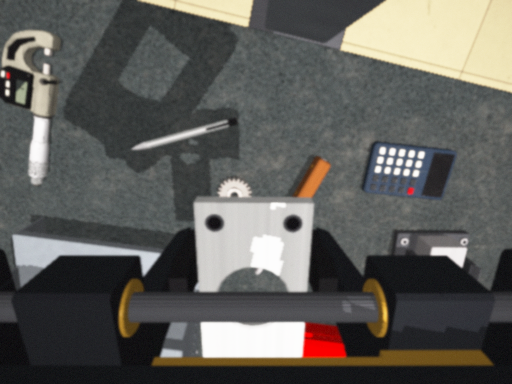

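Emit:
{"name": "move_arm", "arguments": {
  "deltas": "0 25 50 10 0.4 0.5 0; 0 30 52 10 0 0 0; 0 30 52 5 0 0 0; 0 30 50 0 0 0 0; 0 30 50 0 0 0 0"
}}

```text
t: 21.7
ee_pos: [0.5638, 0.1659, 0.3022]
orientation: [[-0.978, -0.209, 0.003], [-0.209, 0.978, -0.003], [-0.002, -0.003, -1.0]]
ft_force: [0.7, -1.2, -1.1]
width: 0.602
```

Emit:
{"name": "move_arm", "arguments": {
  "deltas": "0 30 30 0 0 0 0; 0 20 10 0 0 0 0; 0 0 0 0 0 0 0; 0 0 0 0 0 0 0; 0 0 0 0 0 0 0"
}}

```text
t: 22.32
ee_pos: [0.6157, 0.2066, 0.2997]
orientation: [[-0.977, -0.211, -0.001], [-0.211, 0.977, -0.004], [0.001, -0.004, -1.0]]
ft_force: [-0.0, 0.2, -1.8]
width: 0.603
```

```bash
python3 tgt.py .62 .24 .3 12.5;  python3 - <<'E'
from h import *
save('wrist','w17.png'); c=lc('w17.png')
for n,z in [('fixture',0),('clamp_knob',.177),('cover_plate_centre',.31)]:
    for q in bot.pinpoint(n,'wrist')[:2]: print(n,np.round(q['point'],1),round(q['p'],2),onz(c,q['point'],z).round(4))
E
```

```text
t 22.32 d mm [ 4.3 33.4  0.3] rot [ 0.2 -0.   0.3] F [-0.   0.2 -1.8] w 0.603
fixture [275.4  88.4] 0.81 [0.5227 0.2186 0.    ]
clamp_knob [281.1 187.6] 0.81 [0.6129 0.2333 0.177 ]
cover_plate_centre [252.  338.3] 0.92 [0.6618 0.2171 0.31  ]
```

View pics/w17.png

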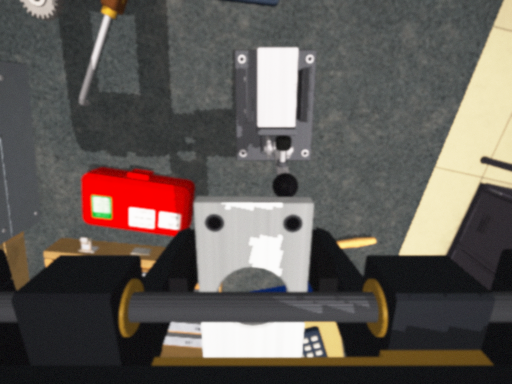

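```bash
python3 - <<'E'
from h import *
a=cv2.imread('pics/w17.png')[35:215,180:330]
cv2.imwrite('pics/w17z.png',cv2.resize(a,None,fx=4.5,fy=3.3,interpolation=cv2.INTER_CUBIC))
E
```

```text
(no output)
```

View pics/w17z.png

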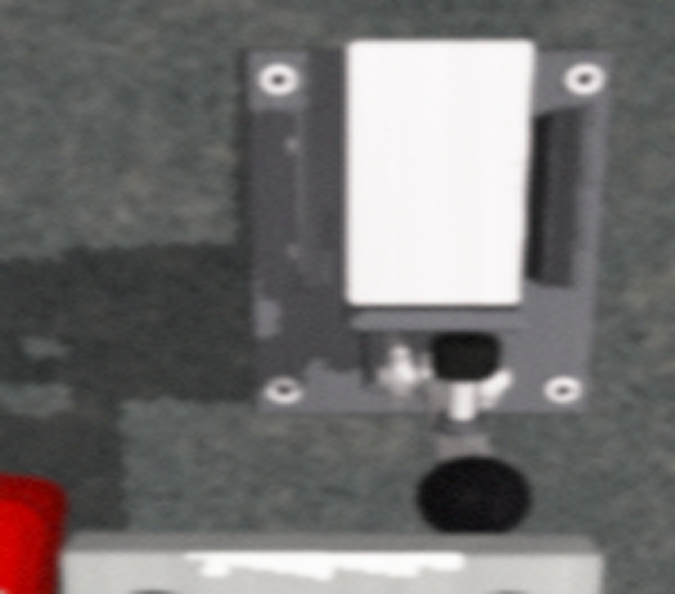

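```bash
python3 - <<'E'
from h import *
c=lc('w17.png'); P=lambda x,y,z: onz(c,(180+x/4.5,35+y/3.3),z)[:2]
q=[P(*p,.05) for p in [(346,41),(534,41),(521,304),(346,304)]]
print(np.round(q,4),[np.linalg.norm(q[i]-q[(i+1)%4]).round(4) for i in range(4)])
ctr=np.mean(q,0); f=(q[0]+q[1])/2; r=(q[2]+q[3])/2; yaw=np.arctan2(*(r-f)[::-1]);print('ctr',ctr,'yaw',np.degrees(yaw))
ux=np.array([np.cos(yaw),np.sin(yaw)])
s=[P(*p,.008) for p in [(278,78),(584,78),(563,389),(283,389)]]; f=(s[0]+s[1])/2; r=(s[2]+s[3])/2; print('screw yaw',np.degrees(np.arctan2(*(r-f)[::-1])))
print('lateral offset of screws',[(x-ctr)@np.array([-ux[1],ux[0]]) for x in s])
print('knob',P(473,495,.178),'stop face line',P(440,318,.06),((P(440,318,.06)-ctr)@ux))
# plate in tool frame
T=c[2]; s=bot.observe();R=s['orientation'];t=s['ee_pos']
for f in ['w16.png','w17.png']:
    c=lc(f); m=bot.camera_model('wrist')['tool_from_camera']; Tt=c[2]@np.linalg.inv(m)
    for z in (.015-.0,):
        zz=Tt[2,3]+z
        for p in [(194.5,199.5),(313.5,199.5),(214,222),(293,222)]:
            X=onz(c,p,zz); print(f,p,((X-Tt[:3,3])@Tt[:3,:3]).round(4))
E
```

```text
[[0.4838 0.1828]
 [0.4731 0.2319]
 [0.5652 0.2525]
 [0.5759 0.2032]] [np.float64(0.0502), np.float64(0.0943), np.float64(0.0505), np.float64(0.0944)]
ctr [0.52448813 0.21758319] yaw 12.576823740987825
screw yaw 12.4270976478408
lateral offset of screws [np.float64(-0.04512786818467028), np.float64(0.04646290140561281), np.float64(0.04632902477259287), np.float64(-0.04566450299171424)]
knob [0.60933002 0.23614709] stop face line [0.57446768 0.22996494] 0.051476395907185064
w16.png (194.5, 199.5) [ 0.0348 -0.025  -0.0151]
w16.png (313.5, 199.5) [ 0.035   0.0278 -0.0154]
w16.png (214, 222) [ 0.0239 -0.0167 -0.0151]
w16.png (293, 222) [ 0.0241  0.0192 -0.0153]
w17.png (194.5, 199.5) [ 0.0347 -0.025  -0.0149]
w17.png (313.5, 199.5) [ 0.0349  0.0279 -0.0151]
w17.png (214, 222) [ 0.0239 -0.0168 -0.0149]
w17.png (293, 222) [ 0.024   0.0193 -0.015 ]
```

Emit:
{"name": "move_arm", "arguments": {
  "deltas": "0 -35 -2 0 0 0 0; 0 -45 -3 0 0 0 0; 0 -45 -4 -5 0 0 0; 0 -45 -3 -30 0 0 0; 0 -25 -2 -45 0 0 0"
}}

```text
t: 23.15
ee_pos: [0.419, 0.192, 0.2226]
orientation: [[-0.978, -0.21, 0.012], [-0.21, 0.978, -0.002], [-0.011, -0.004, -1.0]]
ft_force: [0.1, -0.3, -2.4]
width: 0.602
```

Emit:
{"name": "move_arm", "arguments": {
  "deltas": "0 0 0 -40 0 0 0; 0 0 0 -40 0 0 0; 0 0 0 -25 0 0 0; 0 0 0 -10 0 0 0; 0 0 0 0 0 0 0"
}}

```text
t: 23.78
ee_pos: [0.4152, 0.1915, 0.1045]
orientation: [[-0.978, -0.211, 0.013], [-0.211, 0.978, -0.002], [-0.012, -0.004, -1.0]]
ft_force: [-0.4, -0.2, -2.4]
width: 0.601
```

```bash
python3 tgt.py .4073 .1916 .085 12.5
```

```text
t 23.77 d mm [ -7.9   0.1 -19.5] rot [0.1 0.7 0.3] F [-0.4 -0.2 -2.4] w 0.601
```

Emit:
{"name": "move_arm", "arguments": {
  "deltas": "0 0 0 -12 0 0.8 0.2; 0 0 0 -8 0 0 0; 0 5 1 0 0 0 0; 0 0 0 0 0 0 0; 0 0 0 0 0 0 0"
}}

```text
t: 24.4
ee_pos: [0.4233, 0.193, 0.086]
orientation: [[-0.977, -0.214, 0.004], [-0.214, 0.977, -0.001], [-0.004, -0.001, -1.0]]
ft_force: [-0.3, 0.1, -1.7]
width: 0.603
```

```bash
python3 tgt.py .4425 .1994 .080 12.5;  python3 - <<'E'
from h import *
save('side','s18.png');save('wrist','w18.png') 
a=cv2.imread('pics/s18.png')[90:190,150:270]
cv2.imwrite('pics/s18z.png',cv2.resize(a,None,fx=6,fy=6,interpolation=cv2.INTER_CUBIC))
E
```

```text
t 24.4 d mm [19.2  6.4 -6. ] rot [0.  0.2 0.1] F [-0.3  0.1 -1.7] w 0.603
```

View pics/s18z.png

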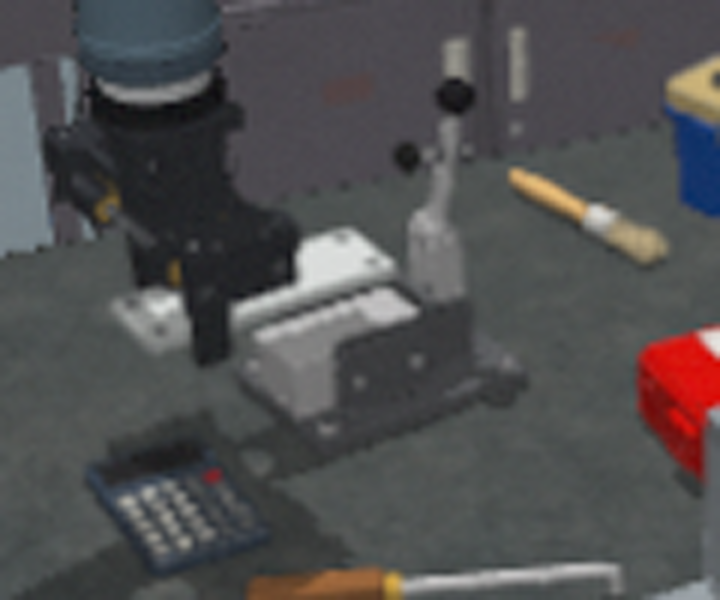

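View pics/w18.png

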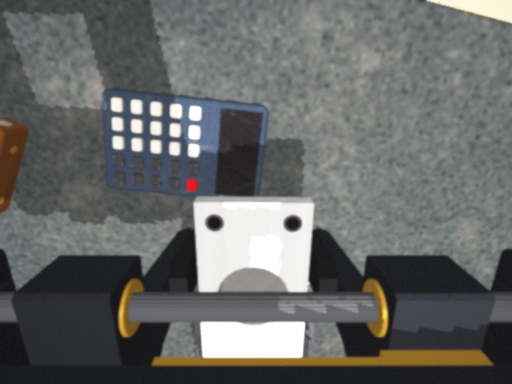

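Emit:
{"name": "move_arm", "arguments": {
  "deltas": "0 10 3 -3 0 0.2 0; 0 9 3 -3 0 0 0; 0 0 0 0 0 0 0; 0 0 0 0 0 0 0; 0 0 0 0 0 0 0"
}}

```text
t: 25.12
ee_pos: [0.444, 0.1996, 0.0796]
orientation: [[-0.977, -0.214, 0.0], [-0.214, 0.977, -0.0], [-0.0, -0.001, -1.0]]
ft_force: [-0.5, 0.8, -3.2]
width: 0.606
```

```bash
python3 tgt.py .4425 .1994 .0445 12.5
```

```text
t 25.12 d mm [ -1.5  -0.2 -35.1] rot [0.  0.  0.1] F [-0.5  0.8 -3.2] w 0.606
```

Emit:
{"name": "move_arm", "arguments": {
  "deltas": "0 -1.5 0 -10 0 0 0; 0 0 0 -8 0 0 0; 0 0 0 -6 0 0 0; 0 0 0 -4 0 0 0; 0 0 0 0 0 0 0"
}}

```text
t: 25.75
ee_pos: [0.4414, 0.1994, 0.0491]
orientation: [[-0.977, -0.214, -0.001], [-0.214, 0.977, -0.001], [0.001, -0.001, -1.0]]
ft_force: [0.7, -0.3, -2.0]
width: 0.603
```

```bash
python3 tgt.py .4425 .1994 .0445 12.5; python3 - <<'E'
from h import *
save('side','s19.png')
a=cv2.imread('pics/s19.png')[90:190,150:270]
cv2.imwrite('pics/s19z.png',cv2.resize(a,None,fx=6,fy=6,interpolation=cv2.INTER_CUBIC))
E
```

```text
t 25.75 d mm [ 1.1  0.  -4.6] rot [ 0.  -0.1  0.1] F [ 0.7 -0.3 -2. ] w 0.603
```

View pics/s19z.png

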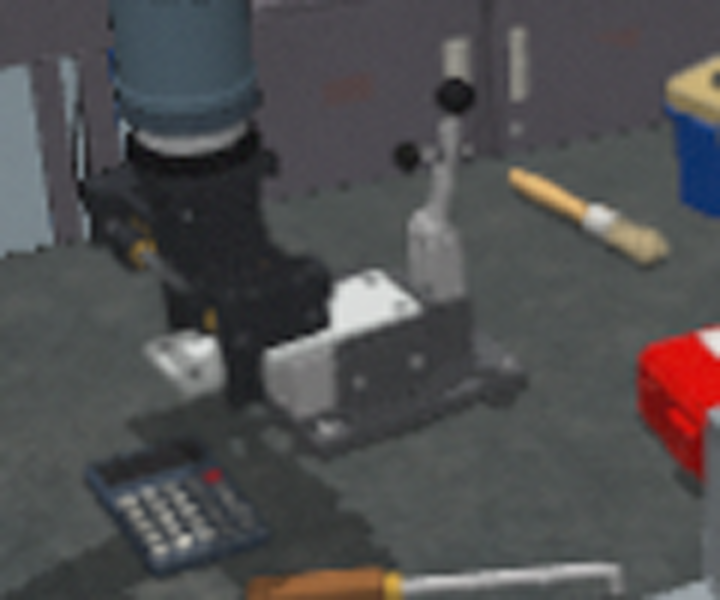

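Emit:
{"name": "move_arm", "arguments": {
  "deltas": "0 0 0 -2 0 0 0; 0 3 0.7 -1 0 0 0; 0 2 0.4 0 0 0 0; 0 1.5 0.3 0 0 0 0; 0 0 0 0 0 0 0"
}}

```text
t: 26.42
ee_pos: [0.4475, 0.2007, 0.0461]
orientation: [[-0.977, -0.214, -0.003], [-0.214, 0.977, -0.001], [0.003, -0.001, -1.0]]
ft_force: [0.3, 0.1, -1.8]
width: 0.602
```

```bash
python3 tgt.py .4483 .2007 .0442 12.5
```

```text
t 26.43 d mm [ 0.8  0.  -1.9] rot [ 0.1 -0.2  0.1] F [ 0.3  0.1 -1.8] w 0.602
```

Emit:
{"name": "move_arm", "arguments": {
  "deltas": "0 1 0.2 -1 0 0 0; 0 1 0.2 -1 0 0 0; 0 0.5 0 -0.5 0 0 0; 0 0 0 0 0 0 0; 0 0 0 0 0 0 0"
}}

```text
t: 27.05
ee_pos: [0.4475, 0.2007, 0.0438]
orientation: [[-0.977, -0.215, -0.009], [-0.215, 0.977, -0.003], [0.009, -0.001, -1.0]]
ft_force: [-4.1, -1.4, -0.7]
width: 0.608
```

```bash
python3 tgt.py .4483 .2007 .0442 12.5
```

```text
t 27.05 d mm [0.8 0.  0.4] rot [ 0.2 -0.5  0.1] F [-4.1 -1.4 -0.7] w 0.608
```

Emit:
{"name": "move_arm", "arguments": {
  "deltas": "0 -0.5 0 0 0 0.3 0; 0.65 0 0 0 0 0 0; 0.8 0 0 0 0 0 0; 0.85 0 0 0 0 0 0; 0.85 0 0 0 0 0 0"
}}

```text
t: 27.68
ee_pos: [0.4501, 0.2012, 0.0449]
orientation: [[-0.977, -0.215, -0.008], [-0.215, 0.977, -0.002], [0.008, 0.0, -1.0]]
ft_force: [-0.3, 0.4, 0.1]
width: 0.85
```

Emit:
{"name": "move_arm", "arguments": {
  "deltas": "0.85 0 0 10 0 0 0; 0.9 0 0 30 0 0 0; 0.9 -20 -4 40 0 0 0; 0.9 -20 -4 40 0 0 0; 0.9 0 0 20 0 0 0"
}}

```text
t: 28.3
ee_pos: [0.4078, 0.1927, 0.1899]
orientation: [[-0.977, -0.215, -0.01], [-0.215, 0.977, -0.002], [0.01, 0.0, -1.0]]
ft_force: [0.2, 0.5, -0.5]
width: 0.903
```

```bash
python3 tgt.py .4483 .2007 .0442 12.5; python3 - <<'E'
from h import *
save('side','s20.png');save('wrist','w20.png')
a=cv2.imread('pics/s20.png')[90:190,150:270]
cv2.imwrite('pics/s20z.png',cv2.resize(a,None,fx=6,fy=6,interpolation=cv2.INTER_CUBIC))
E
```

```text
t 28.3 d mm [  40.5    8.  -145.7] rot [ 0.1 -0.6  0.1] F [ 0.2  0.5 -0.5] w 0.903
```

View pics/s20z.png

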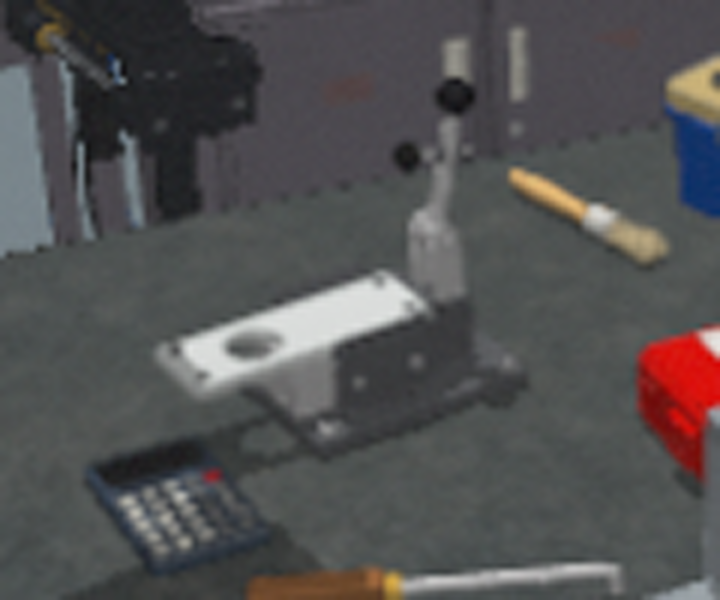

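View pics/w20.png

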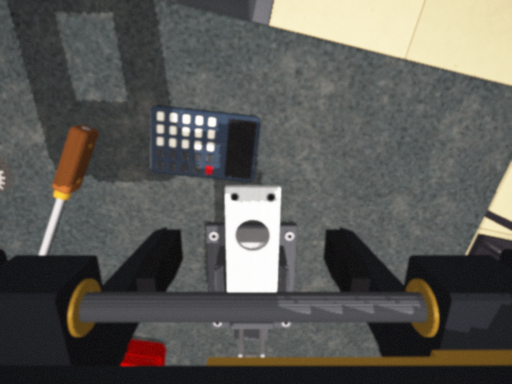

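The plate lies flat on the bed between the rails, with its rear at the stop (side zoom (400,290)). Now the clamp.

Emit:
{"name": "move_arm", "arguments": {
  "deltas": "0.3 0 0 45 0 0.6 0; 0 10 2 50 0 0 0; 0 45 10 20 0 0 0; 0 50 11 0 0 0 0; 0 50 11 0 0 0 0"
}}

```text
t: 29.02
ee_pos: [0.5655, 0.2276, 0.3066]
orientation: [[-0.976, -0.215, -0.019], [-0.215, 0.977, -0.001], [0.019, 0.003, -1.0]]
ft_force: [0.5, 0.5, 0.5]
width: 0.356
```

Emit:
{"name": "move_arm", "arguments": {
  "deltas": "0 50 11 0 0 0 0; 0 50 11 0 0 0 0; 0 25 5 0 0 0 0; 0 0 0 0 0 0 0; 0 0 0 0 0 0 0"
}}

```text
t: 29.65
ee_pos: [0.6955, 0.2548, 0.2959]
orientation: [[-0.976, -0.214, -0.03], [-0.214, 0.977, -0.003], [0.03, 0.003, -1.0]]
ft_force: [0.0, 0.0, 0.3]
width: 0.007
```

```bash
python3 tgt.py .671 .250 .173 12.5; python3 - <<'E'
from h import *
save('wrist','w21.png'); c=lc('w21.png')
for n,z in [('clamp_knob',.178)]:
    for q in bot.pinpoint(n,'wrist')[:2]: print(n,np.round(q['point'],1),round(q['p'],2),onz(c,q['point'],z).round(4))
E
```

```text
t 29.65 d mm [ -24.5   -4.8 -122.9] rot [ 0.2 -1.7  0.2] F [0.  0.  0.3] w 0.007
clamp_knob [251.8  93.4] 0.91 [0.6135 0.2372 0.178 ]
```

View pics/w21.png

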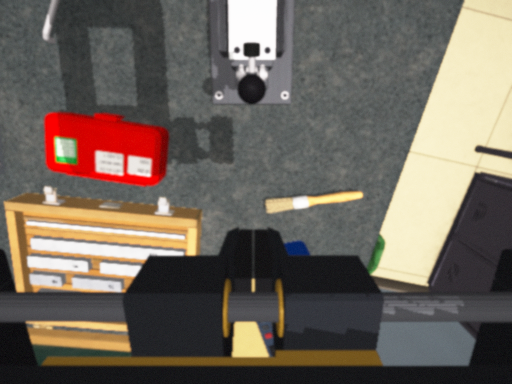

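Emit:
{"name": "move_arm", "arguments": {
  "deltas": "0 -5 -1 -40 0 -1.5 0; 0 -5 -1 -40 0 0 0; 0 0 0 -25 0 0 0; 0 0 0 -10 0 0 0; 0 0 0 0 0 0 0"
}}

```text
t: 30.38
ee_pos: [0.6824, 0.2531, 0.1847]
orientation: [[-0.977, -0.215, 0.005], [-0.215, 0.977, -0.002], [-0.005, -0.003, -1.0]]
ft_force: [-0.2, -0.0, 0.2]
width: 0.002
```

```bash
python3 tgt.py .634 .242 .175 12.5
```

```text
t 30.38 d mm [-48.4 -11.1  -9.7] rot [0.1 0.3 0.1] F [-0.2 -0.   0.2] w 0.002
```

Emit:
{"name": "move_arm", "arguments": {
  "deltas": "0 -15 -3.5 -5 0 0 0; 0 -15 -3.5 -4 0 0 0; 0 -12 -2.5 0 0 0 0; 0 -10 -2 0 0 0 0; 0 -10 -2 0 0 0 0"
}}

```text
t: 31.0
ee_pos: [0.6221, 0.2399, 0.1838]
orientation: [[-0.976, -0.215, 0.017], [-0.215, 0.977, 0.0], [-0.017, -0.003, -1.0]]
ft_force: [0.6, -0.1, 0.8]
width: 0.005
```

```bash
python3 tgt.py .5635 .2263 .175 12.5; python3 - <<'E'
from h import *
save('side','s22.png')
a=cv2.imread('pics/s22.png')[60:190,150:290]
cv2.imwrite('pics/s22z.png',cv2.resize(a,None,fx=5,fy=4.5,interpolation=cv2.INTER_CUBIC))
E
```

```text
t 31.0 d mm [-58.6 -13.6  -8.8] rot [-0.   1.   0.1] F [ 0.6 -0.1  0.8] w 0.005
```

View pics/s22z.png

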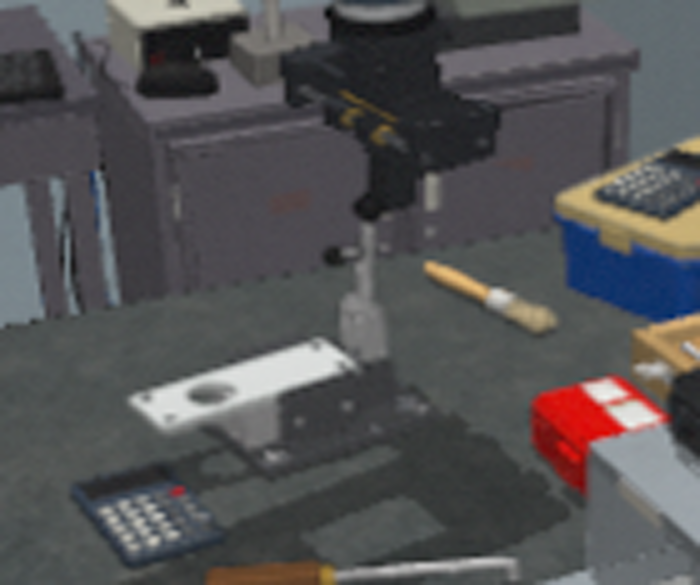

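Emit:
{"name": "move_arm", "arguments": {
  "deltas": "0 -11 -2.5 -3 0 0.5 0; 0 -11 -2.5 -3 0 0 0; 0 -11 -2.5 -3 0 0 0; 0 -11 -2.5 -3 0 0 0; 0 -11 -2.5 -3 0 0 0"
}}

```text
t: 31.68
ee_pos: [0.5626, 0.2265, 0.1676]
orientation: [[-0.977, -0.215, 0.007], [-0.215, 0.977, 0.0], [-0.007, -0.001, -1.0]]
ft_force: [0.1, 0.5, 0.3]
width: 0.003
```

```bash
python3 tgt.py .5635 .2263 .175 12.5; python3 - <<'E'
from h import *
save('side','s23.png')
a=cv2.imread('pics/s23.png')[60:190,150:290]
cv2.imwrite('pics/s23z.png',cv2.resize(a,None,fx=5,fy=4.5,interpolation=cv2.INTER_CUBIC))
E
```

```text
t 31.68 d mm [ 0.9 -0.2  7.4] rot [-0.   0.4  0.1] F [0.1 0.5 0.3] w 0.003
```

View pics/s23z.png

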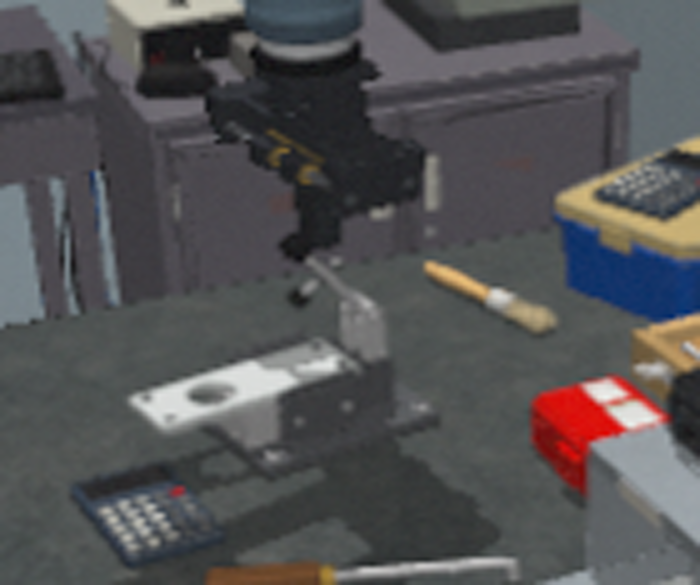

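Emit:
{"name": "move_arm", "arguments": {
  "deltas": "0 -11 -2.5 -2 0 0 0; 0 -8 -1.5 0 0 0 0; 0 0 0 0 0 0 0; 0 20 4 15 0 0 0; 0 30 7 30 0 0 0"
}}

```text
t: 32.35
ee_pos: [0.5887, 0.233, 0.2083]
orientation: [[-0.976, -0.216, -0.001], [-0.216, 0.976, -0.001], [0.001, -0.001, -1.0]]
ft_force: [1.2, 0.1, 0.7]
width: 0.005
```

Emit:
{"name": "move_arm", "arguments": {
  "deltas": "0 40 9 40 0 0 0; 0 30 7 30 0 0 0; 0 0 0 0 0 0 0; 0 0 0 0 0 0 0; 0 0 0 0 0 0 0"
}}

```text
t: 32.98
ee_pos: [0.661, 0.2493, 0.2799]
orientation: [[-0.977, -0.215, 0.0], [-0.215, 0.977, -0.001], [-0.0, -0.001, -1.0]]
ft_force: [0.2, -0.3, 0.3]
width: 0.004
```

```bash
python3 tgt.py .5635 .2263 .175 12.5; python3 - <<'E'
from h import *
save('side','s24.png');save('wrist','w24.png')
a=cv2.imread('pics/s24.png')[60:190,150:290]
cv2.imwrite('pics/s24z.png',cv2.resize(a,None,fx=5,fy=4.5,interpolation=cv2.INTER_CUBIC))
a=cv2.imread('pics/w24.png')[0:200,150:400]
cv2.imwrite('pics/w24z.png',cv2.resize(a,None,fx=3,fy=3,interpolation=cv2.INTER_CUBIC))
E
```

```text
t 32.98 d mm [ -97.5  -23.  -104.9] rot [0.1 0.  0.1] F [ 0.2 -0.3  0.3] w 0.004
```

View pics/s24z.png

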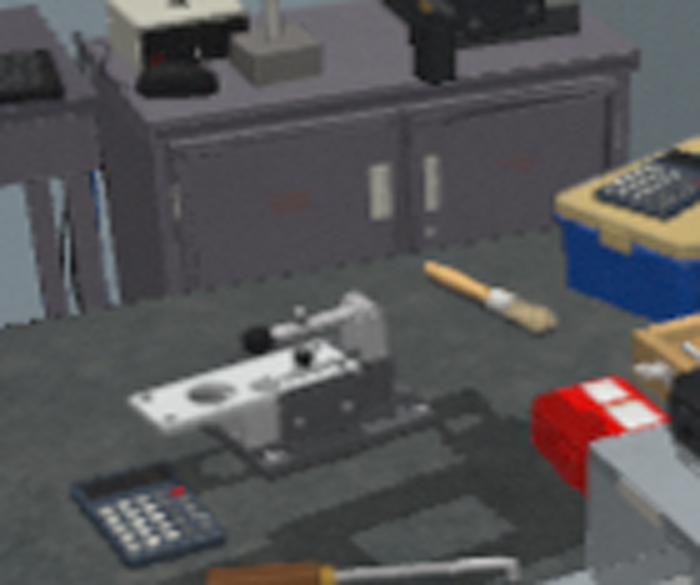

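View pics/w24z.png

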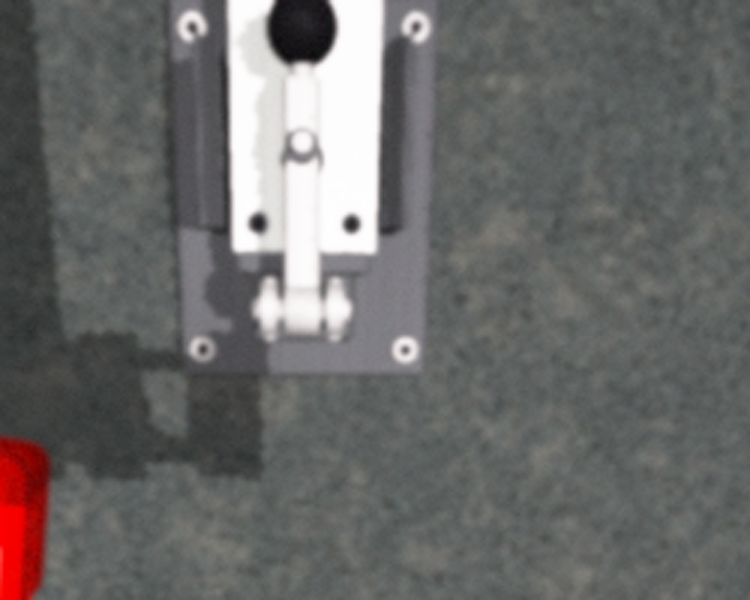

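Emit:
{"name": "move_arm", "arguments": {
  "deltas": "0 0 0 0 0 0 0; 0 0 0 0 0 0 0; 0 0 0 0 0 0 0; 0 0 0 0 0 0 0; 0 0 0 0 0 0 0"
}}

```text
t: 33.7
ee_pos: [0.6598, 0.2492, 0.2789]
orientation: [[-0.976, -0.216, -0.002], [-0.216, 0.976, -0.002], [0.002, -0.001, -1.0]]
ft_force: [0.1, -0.2, 0.5]
width: 0.004
```

```bash
python3 - <<'E'
from h import *
save('side','s25.png');save('wrist','w25.png');save('top','t25.png')
obs=[];C={n:lc(f) for n,f in (('side','s25.png'),('wrist','w25.png'))}
for n in C:
    r=bot.pinpoint('clamp_knob',n); print(n,r[:2])
    if r: obs.append((C[n],r[0]['point']))
if len(obs)==2:
    X,e=tri(obs);print(X,e); d=X[:2]-[.5245,.2176]; fx=d@[.9763,.2164]; print(fx, np.arctan2(X[2]-.092,.069-fx))
for th in (0,.1,.2,-.06):
    x=.069-.088*np.cos(th); P=np.array([.5245+x*.9763,.2176+x*.2164,.092+.088*np.sin(th)]); print(th,[proj(C[n],P).round(1) for n in C])
a=cv2.imread('pics/s25.png')[110:190,160:250]
cv2.imwrite('pics/s25z.png',cv2.resize(a,None,fx=7.5,fy=7,interpolation=cv2.INTER_CUBIC))
for n,z in [('hook_grip',.014),('calculator',0),('spur_gear',0),('gel_pen',0),('digital_micrometer',0)]:
    for q in bot.pinpoint(n,'top')[:1]: print(n,np.round(q['point'],1),round(q['p'],2))
E
```

```text
side [{'point': [211.7, 232.5], 'p': 0.75}, {'point': [198.1, 134.9], 'p': 0.58}]
wrist [{'point': [247.1, 11.7], 'p': 0.85}]
[ 0.45892873  0.16373527 -0.30763678] [np.float64(11.664687145614137), np.float64(23.224480306038295)]
-0.07567355707783785 -1.223460184911279
0 [array([200.2, 135.2]), array([250.6,  10.6])]
0.1 [array([200.1, 133. ]), array([250.5,   8.5])]
0.2 [array([200.3, 130.8]), array([250.4,   7.5])]
-0.06 [array([200.4, 136.5]), array([250.6,  12.2])]
hook_grip [209.3 230. ] 0.49
calculator [174.4 241.5] 0.64
spur_gear [237.5 220.9] 0.57
gel_pen [261.4 236.2] 0.62
```

View pics/s25z.png

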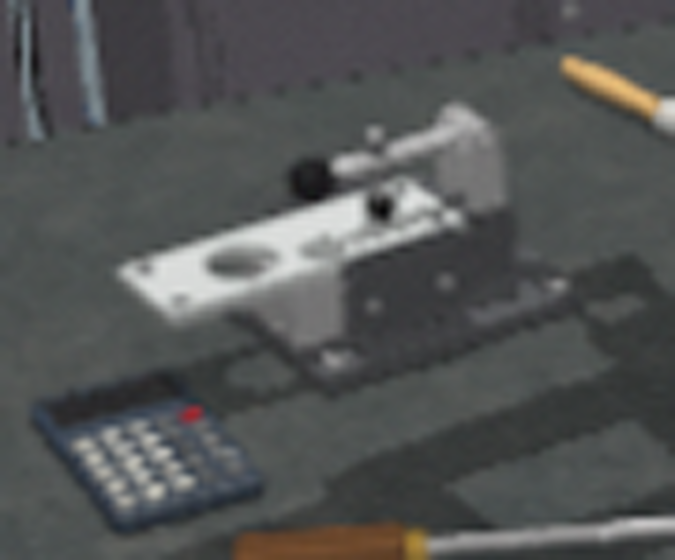

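View pics/t25.png

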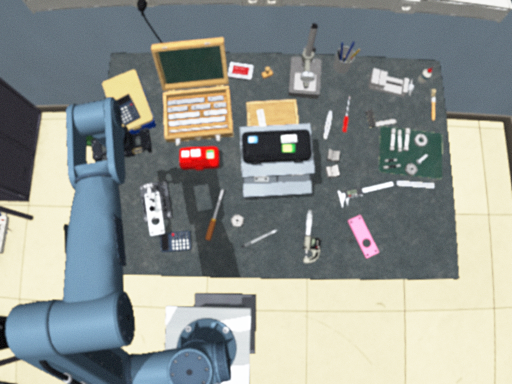

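The knob reads about 0 rad in both cameras, to within ±0.04. I'll touch the knob lightly from above to confirm its height.

Emit:
{"name": "move_arm", "arguments": {
  "deltas": "0 -45 -10 -20 0 0 0; 0 -50 -11 -20 0 0 0; 0 -45 -10 -30 0 0 0; 0 -10 -3 -30 0 0 0; 0 0 0 -10 0 0 0"
}}

```text
t: 34.83
ee_pos: [0.5062, 0.2142, 0.167]
orientation: [[-0.977, -0.215, 0.002], [-0.215, 0.977, -0.001], [-0.002, -0.001, -1.0]]
ft_force: [0.0, -0.7, -0.2]
width: 0.004
```

```bash
python3 tgt.py .506 .2135 .120 12.5
```

```text
t 34.83 d mm [ -0.2  -0.7 -47. ] rot [0.  0.1 0.1] F [ 0.  -0.7 -0.2] w 0.004
```

Emit:
{"name": "move_arm", "arguments": {
  "deltas": "0 0 0 -20 0 0 0; 0 0 0 -15 0 0 0; 0 0 0 -8 0 0 0; 0 0 0 -3 0 0 0; 0 0 0 0 0 0 0"
}}

```text
t: 35.45
ee_pos: [0.5106, 0.2149, 0.122]
orientation: [[-0.977, -0.215, 0.007], [-0.215, 0.977, 0.0], [-0.007, -0.001, -1.0]]
ft_force: [-0.6, -0.1, -0.6]
width: 0.006
```

Emit:
{"name": "move_arm", "arguments": {
  "deltas": "0 0 0 -4 0 0 0; 0 0 0 -2 0 0 0; 0 0 0 0 0 0 0; 0 0 0 0 0 0 0; 0 0 0 0 0 0 0"
}}

```text
t: 36.08
ee_pos: [0.5115, 0.2151, 0.117]
orientation: [[-0.977, -0.215, 0.01], [-0.215, 0.977, 0.001], [-0.01, -0.001, -1.0]]
ft_force: [0.4, 0.1, -0.0]
width: 0.006
```

Emit:
{"name": "move_arm", "arguments": {
  "deltas": "0 -4 -1 -2 0 0 0; 0 0 0 -1.5 0 0 0; 0 0 0 -1 0 0 0; 0 0 0 0 0 0 0; 0 0 0 0 0 0 0"
}}

```text
t: 36.7
ee_pos: [0.5072, 0.214, 0.1124]
orientation: [[-0.977, -0.215, 0.01], [-0.215, 0.977, 0.001], [-0.01, -0.001, -1.0]]
ft_force: [0.1, 0.3, 0.3]
width: 0.006
```

Emit:
{"name": "move_arm", "arguments": {
  "deltas": "0 0 0 -1 0 0 0; 0 0 0 -1 0 0 0; 0 0 0 0 0 0 0; 0 0 0 0 0 0 0; 0 0 0 0 0 0 0"
}}

```text
t: 37.33
ee_pos: [0.5073, 0.2141, 0.1122]
orientation: [[-0.976, -0.215, 0.01], [-0.215, 0.977, 0.0], [-0.01, -0.002, -1.0]]
ft_force: [-0.5, -0.4, 0.7]
width: 0.009
```

The tip stopped at z ≈ 0.104 m, which is the knob top with the clamp shut at 0 rad. Retreating.

Emit:
{"name": "move_arm", "arguments": {
  "deltas": "0 0 0 10 0 0 0; 0 0 0 30 0 0 0; 0 0 0 45 0 0 0; 0 -30 0 45 0 0 0; 0 -40 0 40 0 0 0"
}}

```text
t: 37.95
ee_pos: [0.4351, 0.2131, 0.2849]
orientation: [[-0.977, -0.214, 0.004], [-0.214, 0.977, -0.001], [-0.004, -0.001, -1.0]]
ft_force: [1.3, -0.3, 0.4]
width: 0.007
```

Emit:
{"name": "move_arm", "arguments": {
  "deltas": "0 -40 20 0 0 0 0; 0 -40 40 0 0 0 0; 0 -30 50 0 0 0 0; 0 0 0 0 0 0 0; 0 0 0 0 0 0 0"
}}

```text
t: 38.58
ee_pos: [0.3224, 0.3261, 0.2932]
orientation: [[-0.977, -0.214, 0.018], [-0.214, 0.977, 0.005], [-0.019, 0.001, -1.0]]
ft_force: [0.4, 0.0, 0.0]
width: 0.002
```

```bash
python3 - <<'E'
from h import *
s=bot.observe(); print(s['t'],s['ee_pos'],s['joint_velocities'].round(3))
save('side','s26.png')
c=lc('s26.png')
a=cv2.imread('pics/s26.png')[80:320,130:430]
cv2.imwrite('pics/s26z.png',cv2.resize(a,None,fx=2.6,fy=2.5,interpolation=cv2.INTER_CUBIC))
E
```

```text
38.575 [0.322448   0.32612069 0.29324769] [ 0.023 -0.003 -0.001  0.008  0.003  0.009]
```

View pics/s26z.png

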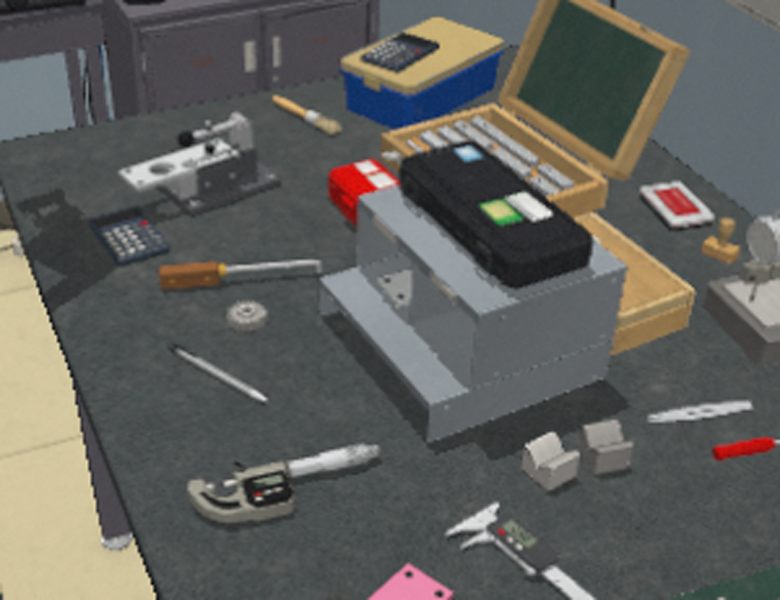

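```bash
python3 - <<'E'
from h import *
print(bot.close_job())
E
```

```text
the job is handed in; nothing more can be done
None
```

The job is done and handed in at about 38.6 s of the 67 s allowed.

- **Hook:** I hooked the bore and dragged the cover plate forward until about 52–58 mm overhung the deck. I then laid the hook down close to where it started, standing on its handle and prong.
- **Plate:** I gripped it by the overhanging end and laid it on the fixture bed between the side rails. I slid it rearward until contact showed about 4 N, which I took to be the rear stop.
- **Clamp:** I pushed it over from behind and it sank shut.

**Last checks:**
- **Clamp shut:** both cameras put the knob at about 0 rad, to within roughly 0.04. A light touch from above stopped at z ≈ 0.104 m, which is the knob top when the arm is level.
- **Scene:** the last pictures showed the blank plate, micrometer, calculator, gear and pen where they were at the start, and the gripper clear of everything.

**Checks that disagreed:**
- The side camera read about 1.5 px low throughout compared with the arm's own position.
- One network report of the knob in the side view was wrong: it pointed at another spot and its triangulation made no sense. I used the picture and the touch instead.
- In the last top view the network did not report the micrometer, so I checked that one by eye.

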